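Scoop the finished print off the build plate into the lidded tub

ROBOT

A 6-joint arm with a two-finger parallel gripper is mounted at the origin on the work surface. World frame = base frame: x ahead of the robot, y to its left, z up, the work surface at z = 0. Lengths are in mm, angles in rad, forces in N, time in s.
With the tool pointing down it reaches from about 325 to 850 mm from the base axis. Payload 4.4 kg.
Tool frame: the origin (TCP) lies at the very end of the fingers, on their centre line; the grasp point (between the pads) lies behind it (bot.grip_depth is the z of the grasp point in the tool frame, in mm); z points along the fingers, y is the line along which they close (so a half turn about z gives the same grasp; the last joint's range is limited). The gripper opens to 94 mm and grips with 3 to 60 N. Pads are 16 mm wide; open, the fingers measure 119 mm over their backs; the gripper's body (75 mm by 177 mm) begins 78 mm behind the grasp point.
Start: joints at [1.185, 0.207, 1.542, -0, 1.393, -0.15], TCP at [134.342, 559.088, 205.447] pointing down, gripper open.
Joint ranges: [-2.73, 2.73], [-0.86, 2.22], [0.23, 2.46], [-1.11, 4.25], [0.08, 2.63], [-2.82, 2.82]. Speed limits (rad/s): [2.79, 2.79, 3.14, 3.14, 3.14, 3.14].

INTERFACE

Orientations are given as a unit quaternion [w, x, y, z].
In Python, from workcell import bot gives the robot as it stands. The module is installed in compiled form; this text tells all that it offers.
- The arm moves only by the tool jog_arm, never from a script. Its argument "targets" is text: rows parted by semicolons, each of 7 numbers parted by spaces: the opening, from -1 (shut) to 1 (fully open), then the shift along the tool's x, y, z normalised to -1 to 1, where 1 is 120 mm, then the turn, a rotation vector about the tool's x, y, z normalised to -1 to 1, where 1 is pi/2 rad. A call has exactly 10 rows; each row is the pose to reach, as a shift and turn from the pose commanded when the call began, along the tool's axes at that moment; what a row does not reach only later rows make up. A row lasts 1/12 s, in which the tool goes at most 41.7 mm and 7.16 degrees, less where a joint would pass 70% of its speed; a pose out of reach is approached as far as the arm can. A call with a number of a shift or a turn outside -1 to 1 is refused whole. A call with a gripper value outside its range is refused whole. The fingers move at their own pace and stop on an object; "newtons" is the grip in N (left out, the last holds). Time passes only in rows, so rows that repeat a pose let the fingers close, or fill a call up. It gives the time, the measured TCP pose, the force, the opening and the grip force at its end, in the units of the state.
- bot.observe(): the state, without advancing time (a new reading comes with each control period).
- bot.camera(name): name is "side" or "top"; returns a dict with "frame" (420x560x3 uint8, red, green, blue), "vfov" (degrees; the focal length in pixels is half the picture's height over the tangent of half this angle, whatever the lens; pixels are square), "cx", "cy" (the principal point, pixels), "world_from_camera" (4x4, takes a point from camera to world coordinates). Camera axes: x right, y down, z forward; pixel columns grow to the right and rows downward; lengths in mm; the calibration is good to about 2 mm. A picture is of the moment at which its call begins. There is no depth.
- bot.sign_off(): hands the job in; it is judged then, once.
The state is a dict: "time": time; "qpos": joint angles; "dq": joint speeds; "joint_efforts": joint torques, N m; "tcp_pos": TCP position; "ee_rot": TCP orientation; "contact_force": force on the tool from outside, world axes, zero at the start; "torque": the same for the moment, N m; "opening": finger opening in mm; "gripper_force": force on a finger pad.
Only numpy, scipy, OpenCV 4.12 (cv2) and the standard library are available. Lean on these libraries where they do the work, as an engineer would, in place of code of your own. Each camera call takes 0.05 s, during which the arm holds its last target. There are 200 camera calls.

TASK

Lift the lid, which has a knob on top, off the tub and lay it flat on the bench, knob up. Then slide the spatula's blade under the flat print on the printer's build plate, without pressing hard, all the way until the blade meets the fence behind the print, so that the print lies almost wholly on the blade; lift it clear and let it slide gently off the blade so that it lies flat on the tub's floor, right side up, never touching it with the fingers. Finally leave the spatula standing on the bench flat on its blade, clear of plate, tub and lid; the cutters and the reel stay where they are.

Things in the scene. Friction and masses are not known exactly. Their poses are not given: they have to be found in the camera images.
- plate: Fixed black build plate on an aluminium carriage, 200 (x) x 170 (y) mm, flat top 14 mm above its origin (centre of its underside, on the bench). Its x points away from the robot. Across it, beyond the print, stands a sprung metal fence (gives 8 mm, 3 N per mm), 150 mm wide, 14 mm above the plate top, its front face is anywhere from x = +20 to +85 mm (not reported).
- print: Loose white printed vent cover, 80 (x) x 76 (y) x 8 mm, about 60 g, slippery plastic, lying on the plate. Its underside is bevelled all round: from 7 mm inside each edge the bottom rises to 3.5 mm at the edge. Dark slots on its top. Origin: centre of its underside, z up.
- spatula: Loose dark steel spatula, 150 g, standing on its blade. Blade 90 (x) x 72 (y) x 2 mm, flat; origin: centre of its underside, x to its free front edge (x = +45 mm). At its rear (x = -40) a 24 mm wide neck rises to a black straight handle parallel to the blade: x = -125 to -30, 20 mm thick in y, 50 to 75 mm above the origin. Grip at x = -70, z = 62 mm.
- tub: Fixed grey open-topped tub, outside 140 (x) x 126 (y) x 45 mm high, walls and floor 4 mm thick (inside 132 x 118 mm). Origin: centre of its underside.
- lid: Loose grey lid on the tub, 150 g: slab 148 (x) x 134 (y) mm, 4 to 9 mm above its origin, over a 124 x 110 x 4 mm plug that sits loosely in the tub's mouth. Origin: centre of the plug's underside, 41 mm above the tub's origin when on the tub. Black round knob on top at the centre: 30 mm across, 13 to 35 mm above the origin.
- reel: Bystander: solder reel standing on its side flange, 64 mm across, 44 mm high. Origin: centre of its underside.
- cutters: Bystander: hand cutters lying on the bench, about 150 mm long, 13 mm high. Origin near their middle, x towards the jaws.
Mind the look-alikes: they are no part of the job. Of the things shaped like the spatula, the steel one is meant. What is shaped like the lid but yellow is not meant.

How it is judged:
By the outcome, as a careful person would: the job done as asked, in the order asked, and still so for the second after the job is handed in, with the robot touching nothing.
It also fails if it takes over 72 s, if anything falls off the work surface, if the arm or the gripper's body presses on something with over 40 N, if the wrist force passes 120 N, or if a joint passes its speed limit or range.

## Working session

There is one attempt and no reset: what is moved stays moved. The work goes in short steps, Python scripts to look and compute and a tool call to move; the robot and the scene stay as the last step left them, time stands still between calls to the robot, and variables do not carry over. Pictures are saved under pics/ and viewed, at most 10 in all, crops included, and the job is handed in when it is done.

Besides the shell and the picture viewer there is one more tool, called after "Emit:" as name(argument=value, ...) on one line, values as JSON. jog_arm: Moves the arm, as the interface text tells. Its arguments: {"type":"object","properties":{"targets":{"type":"string"},"newtons":{"type":"number"}},"required":["targets"]}

```bash
mkdir -p pics
cat > h.py <<'E'
import numpy as np, cv2
from workcell import bot
def cam(n):
    c=bot.camera(n); f=c["frame"]; c["f"]=f.shape[0]/2/np.tan(np.radians(c["vfov"]/2)); c["T"]=np.array(c["world_from_camera"]); return c
def ray(c,u,v,z):
    d=c["T"][:3,:3]@np.array([(u-c["cx"])/c["f"],(v-c["cy"])/c["f"],1]); o=c["T"][:3,3]
    return o+d*(z-o[2])/d[2]
def proj(c,p):
    q=np.linalg.inv(c["T"])@np.append(p,1); return q[0]/q[2]*c["f"]+c["cx"],q[1]/q[2]*c["f"]+c["cy"]
def save(c,n): cv2.imwrite("pics/"+n,c["frame"][:,:,::-1])
E
python3 - <<'E'
from h import *
for n in("top","side"):
    c=cam(n); save(c,n+"1.png"); print(n,c["f"],c["cx"],c["cy"],c["T"].round(3).tolist(),[k for k in c])
s=bot.observe(); print(s,bot.grip_depth)
E
```

```text
top 402.3348594116137 270.1623827499399 213.9553700281831 [[-0.006, -0.998, 0.058, 404.174], [-1.0, 0.006, 0.0, -35.128], [-0.0, -0.058, -0.998, 1570.148], [0.0, 0.0, 0.0, 1.0]] ['frame', 'vfov', 'cx', 'cy', 'world_from_camera', 'f', 'T']
side 414.76573049671214 286.8473511926445 208.4839076817432 [[0.975, -0.136, 0.173, 263.045], [-0.22, -0.581, 0.784, -1121.816], [-0.007, -0.802, -0.597, 905.431], [0.0, 0.0, 0.0, 1.0]] ['frame', 'vfov', 'cx', 'cy', 'world_from_camera', 'f', 'T']
{'time': 0.1, 'qpos': array([ 1.18449257e+00,  2.07353872e-01,  1.54278047e+00,  3.04620304e-06,
        1.39350483e+00, -1.50459377e-01]), 'dq': array([ 0.00022139, -0.00089722, -0.00261065, -0.00053852, -0.00104849,
        0.00087355]), 'joint_efforts': array([-4.67829377e-04, -3.71859598e+01, -2.82295346e+01,  7.00561074e-02,
        3.10712017e-02, -5.13838665e-05]), 'tcp_pos': array([134.06982268, 558.41116071, 204.41061067]), 'ee_rot': array([-2.72784110e-04,  1.17649290e-01,  9.93054680e-01, -9.86229871e-04]), 'contact_force': array([-0.66473332,  0.40244041, -0.21018852]), 'torque': array([ 0.07018301, -0.02851918, -0.01601288]), 'gripper_force': 0.0, 'opening': 94.15782941702297} -18.8
```

View pics/top1.png

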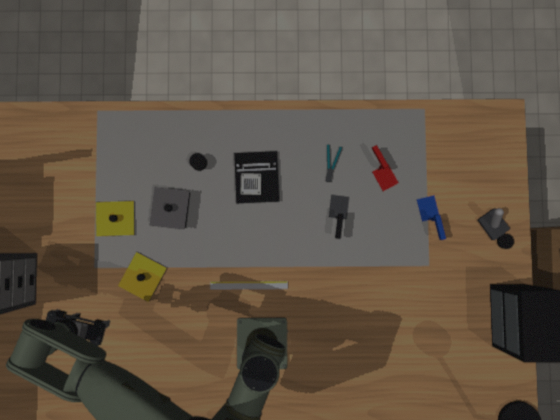

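View pics/side1.png

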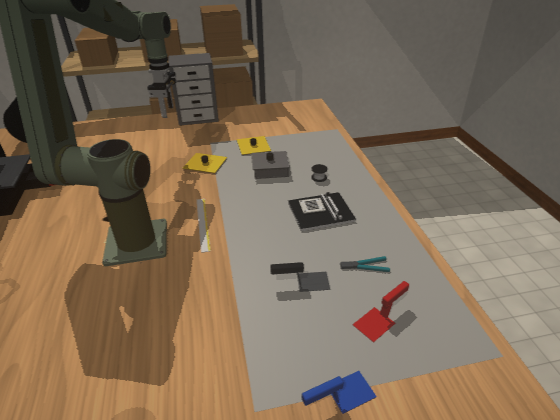

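Top view: the grey-lidded tub is at (171,207), the plate at (257,177) with the print at (250,184), the steel spatula's blade at (340,206), reel at (198,161) and cutters at (333,162). The yellow lids and the red and blue spatulas are look-alikes.

Run:
```python
from h import *
c=cam("top"); f=c["frame"]; np.save("top.npy",f)
a=cv2.resize(f[140:245,150:350],None,fx=4,fy=4,interpolation=cv2.INTER_CUBIC); cv2.imwrite("pics/crop1.png",np.clip(a[:,:,::-1]*1.6,0,255))
g=cv2.cvtColor(f,cv2.COLOR_RGB2HSV)
for n,p in dict(bench=(300,220),lid=(160,200),tubside=(190,225),plate=(240,200),blade=(340,206),blade2=(345,200),handle=(339,232),knob=(171,207),print=(244,178),plateR=(275,190)).items(): print(n,f[p[1],p[0]],g[p[1],p[0]])
```

```text
bench [102 101  99] [ 20   8 102]
lid [67 64 66] [160  11  67]
tubside [70 69 67] [20 11 70]
plate [19 19 19] [ 0  0 19]
blade [46 48 49] [100  16  49]
blade2 [49 50 51] [105  10  51]
handle [25 25 26] [120  10  26]
knob [21 18 20] [160  36  21]
print [104 104 102] [ 30   5 104]
plateR [19 18 18] [ 0 13 19][ WARN:0@1.418] global loadsave.cpp:1063 imwrite_ Unsupported depth image for selected encoder is fallbacked to CV_8U.
```

View pics/crop1.png

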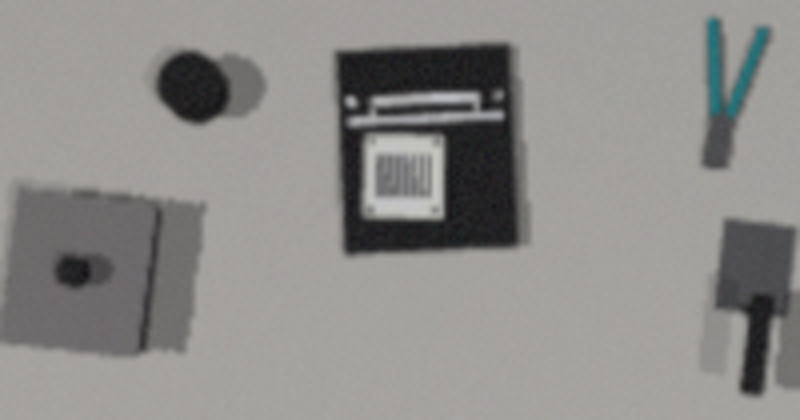

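The crop (4x) shows the plate quad, the print centred near crop (403,176), the fence line at crop y≈118, the lid quad near (80,270) with the knob at (73,270), and the spatula with its blade around (758,265) and handle down to (752,390).

```bash
cat > meas.py <<'E'
from h import *
def quad(c,mask,z,name,x0,y0,s):
    k,_=cv2.findContours(mask.astype(np.uint8),cv2.RETR_EXTERNAL,cv2.CHAIN_APPROX_NONE)
    k=max(k,key=cv2.contourArea).reshape(-1,2)
    P=np.array([ray(c,(u+.5)/s+x0-.5,(v+.5)/s+y0-.5,z)[:2] for u,v in k],np.float32)
    r=cv2.minAreaRect(P); print(name,"ctr",np.round(r[0],1),"size",np.round(r[1],1),"ang",round(r[2],1),"bbox",P.min(0).round(),P.max(0).round()); return P,r
def roi(c,x0,x1,y0,y1,s=4): return cv2.resize(cv2.medianBlur(c["frame"],3)[y0:y1,x0:x1].max(2),None,fx=s,fy=s,interpolation=cv2.INTER_LINEAR)
E
python3 - <<'E'
from meas import *
c=cam("top")
a=roi(c,228,285,145,210); quad(c,a<50,14,"plate",228,145,4)
a=roi(c,232,266,171,200); quad(c,a>62,20,"print",232,171,4)
a=roi(c,232,282,158,175);
for col in (242,250,258,266,272): print(col,c["frame"][160:186,col].max(1).tolist(), ray(c,col,170,28).round(1))
a=roi(c,322,352,190,245); quad(c,a<36,75,"handle",322,190,4); print([c["frame"][r,328:352].max(1).tolist() for r in (196,200,206,212)])
quad(c,(a<60),2,"blade+",322,190,4)
a=roi(c,160,182,198,216); quad(c,a<38,76,"knob",160,198,4)
a=roi(c,145,205,180,235); quad(c,a<76,50,"lid+shadow",145,180,4)
print(c["frame"][205,145:205].max(1).tolist())
E
```

```text
plate ctr [641.1  17.4] size [197.6 169. ] ang 2.2 bbox [540. -69.] [742. 105.]
print ctr [613.9  40.7] size [79.8 85.3] ang 88.6 bbox [571.   1.] [657.  81.]
242 [22, 21, 20, 26, 49, 59, 54, 60, 72, 101, 100, 63, 36, 72, 89, 96, 112, 118, 119, 118, 118, 118, 118, 118, 117, 118] [665.2  72.9  28. ]
250 [22, 18, 27, 58, 97, 97, 63, 30, 50, 95, 89, 41, 32, 76, 108, 120, 121, 120, 104, 86, 84, 84, 85, 82, 82, 83] [665.  42.  28.]
258 [24, 21, 41, 95, 118, 93, 40, 34, 75, 97, 79, 36, 29, 59, 90, 97, 108, 120, 120, 118, 118, 119, 119, 117, 119, 118] [664.8  11.1  28. ]
266 [23, 20, 39, 92, 110, 80, 36, 40, 90, 92, 49, 27, 23, 23, 20, 20, 19, 22, 20, 25, 21, 23, 21, 24, 21, 25] [664.7 -19.8  28. ]
272 [21, 24, 27, 31, 31, 21, 22, 48, 96, 90, 41, 24, 21, 20, 18, 18, 23, 21, 20, 22, 22, 18, 21, 26, 22, 23] [664.5 -43.   28. ]
handle ctr [ 448.2 -292. ] size [26.1 88.8] ang 87.6 bbox [ 404. -306.] [ 492. -277.]
[[103, 101, 89, 60, 52, 51, 51, 53, 54, 53, 54, 56, 59, 59, 61, 62, 71, 76, 79, 81, 86, 93, 100, 101], [101, 94, 74, 53, 51, 50, 51, 50, 51, 51, 50, 49, 52, 50, 49, 51, 52, 50, 50, 49, 67, 89, 97, 101], [100, 87, 54, 52, 51, 52, 52, 51, 52, 49, 50, 51, 51, 51, 50, 51, 51, 51, 53, 58, 79, 100, 102, 102], [79, 53, 47, 44, 43, 44, 47, 51, 51, 50, 50, 50, 48, 49, 49, 49, 48, 49, 50, 64, 86, 87, 89, 87]]
blade+ ctr [ 483.5 -297.7] size [ 72.1 164.8] ang 81.1 bbox [ 400. -338.] [ 568. -264.]
knob ctr [518.4 344.4] size [30.9 26.1] ang 89.7 bbox [505. 329.] [531. 360.]
lid+shadow ctr [519.7 326. ] size [177.8 152.2] ang 83.0 bbox [441. 232.] [599. 420.]
[102, 103, 103, 103, 99, 91, 85, 73, 70, 69, 67, 69, 68, 70, 68, 70, 70, 67, 60, 49, 33, 24, 22, 24, 21, 29, 32, 41, 47, 48, 47, 47, 57, 67, 68, 68, 69, 67, 68, 68, 68, 65, 55, 41, 60, 68, 70, 70, 69, 70, 70, 70, 70, 71, 86, 100, 103, 102, 103, 103]
```

```bash
cat > plan.py <<'E'
from meas import *
from scipy.spatial.transform import Rotation as Ro
def Rq(q): return Ro.from_quat(np.roll(q,-1))
def down(yaw): # tool pointing down, tool y at yaw+90 deg (closes across an object whose x is at yaw), tool x backwards
    return Ro.from_matrix(np.array([[-np.cos(yaw),-np.sin(yaw),0],[-np.sin(yaw),np.cos(yaw),0],[0,0,-1]]).T)
def to(p,R=None,cur=None):
    s=bot.observe() if cur is None else None
    p0,R0=(s["tcp_pos"],Rq(s["ee_rot"])) if cur is None else cur
    R=R0 if R is None else R
    d=R0.inv().apply(np.array(p)-p0)/120; rv=(R0.inv()*R).as_rotvec()/(np.pi/2)
    print("shift",d.round(3),"turn",rv.round(3)); return np.array(p),R
E
python3 - <<'E'
from plan import *
a=to([519,345,170]); a=to([519,345,53])
to([519,345,170],down(np.radians(-7)))
c=cam("side")
print(proj(c,[519,345,76]),proj(c,[445,345,50]), proj(c,[448,-292,75]))
E
```

```text
shift [-3.534 -0.981  0.29 ] turn [0. 0. 0.]
shift [-3.535 -0.98   1.265] turn [0. 0. 0.]
shift [-3.534 -0.981  0.29 ] turn [-0.001 -0.    -0.072]
(np.float64(270.28276294730017), np.float64(154.07770654914)) (np.float64(252.65010093222716), np.float64(161.75864230849413)) (np.float64(288.05348878770917), np.float64(264.49502030204286))
```

Emit:
jog_arm(targets="1 -0.3 -0.1 0 0 0 0;1 -0.6 -0.2 0.05 0 0 0;1 -0.8 -0.25 0.1 0 0 0;1 -1 -0.28 0.1 0 0 0;1 -1 -0.28 0.1 0 0 0;1 -1 -0.28 0.1 0 0 0;1 -1 -0.28 0.1 0 0 0;1 -1 -0.28 0.1 0 0 0;1 -1 -0.28 0.1 0 0 0;1 -1 -0.28 0.1 0 0 0")

```text
time: 1.08
tcp_pos: [242.3, 498.9, 193.5]
ee_rot: [-0.0, 0.117, 0.993, 0.0]
contact_force: [0.1, 0.1, -0.9]
opening: 93.9
gripper_force: 0.0
```

Emit:
jog_arm(targets="1 -0.15 -0.04 0 0 0 0;1 -0.3 -0.1 0 0 0 0;1 -0.45 -0.15 0.05 0 0 0;1 -0.6 -0.2 0.1 0 0 0;1 -0.8 -0.25 0.1 0 0 0;1 -1 -0.28 0.1 0 0 0;1 -1 -0.28 0.1 0 0 0;1 -1 -0.28 0.1 0 0 0;1 -1 -0.28 0.1 0 0 0;1 -1 -0.28 0.1 0 0 0")

```text
time: 1.92
tcp_pos: [350.9, 438.2, 181.4]
ee_rot: [-0.0, 0.117, 0.993, 0.0]
contact_force: [-0.0, 0.0, -0.1]
opening: 93.9
gripper_force: 0.0
```

Emit:
jog_arm(targets="1 -0.15 -0.04 0 0 0 0;1 -0.3 -0.1 0 0 0 0;1 -0.45 -0.15 0.05 0 0 0;1 -0.6 -0.2 0.1 0 0 0;1 -0.8 -0.25 0.1 0 0 0;1 -1 -0.28 0.1 0 0 0;1 -1 -0.28 0.1 0 0 0;1 -1 -0.28 0.1 0 0 0;1 -1 -0.28 0.1 0 0 0;1 -1 -0.28 0.1 0 0 0")

```text
time: 2.75
tcp_pos: [459.4, 377.8, 169.4]
ee_rot: [-0.0, 0.117, 0.993, 0.0]
contact_force: [-0.2, -0.3, -0.5]
opening: 93.7
gripper_force: 0.0
```

Run:
```python
from plan import *
to([519,345,53],down(np.radians(-7)));s=bot.observe();print(s["time"],s["tcp_pos"],s["qpos"].round(2))
```

```text
shift [-0.547 -0.151  0.97 ] turn [-0.    -0.    -0.071]
2.75 [459.3996626  377.82424027 169.43734247] [ 0.54  0.28  1.53  0.    1.33 -0.79]
```

Emit:
jog_arm(targets="1 -0.2 -0.05 0 0 0 0;1 -0.4 -0.1 0.1 0 0 -0.04;1 -0.547 -0.151 0.3 0 0 -0.071;1 -0.547 -0.151 0.5 0 0 -0.071;1 -0.547 -0.151 0.7 0 0 -0.071;1 -0.547 -0.151 0.85 0 0 -0.071;1 -0.547 -0.151 0.95 0 0 -0.071;1 -0.547 -0.151 0.965 0 0 -0.071;1 -0.547 -0.151 0.965 0 0 -0.071;1 -0.547 -0.151 0.965 0 0 -0.071")

```text
time: 3.58
tcp_pos: [520.9, 344.9, 55.0]
ee_rot: [0.001, 0.062, 0.998, 0.001]
contact_force: [-0.2, -0.0, 0.2]
opening: 93.6
gripper_force: 0.0
```

Emit:
jog_arm(targets="-1 0 0 0 0 0 0;-1 0 0 0 0 0 0;-1 0 0 0 0 0 0;-1 0 0 0 0 0 0;-1 0 0 0 0 0 0;-1 0 0 0 0 0 0;-1 0 0 0 0 0 0;-1 0 0 0 0 0 0;-1 0 0 0 0 0 0;-1 0 0 0 0 0 0", newtons=25)

```text
time: 4.42
tcp_pos: [520.4, 344.2, 53.6]
ee_rot: [-0.0, 0.062, 0.998, 0.0]
contact_force: [0.0, 0.2, -0.6]
opening: 30.6
gripper_force: 0.3
```

Emit:
jog_arm(targets="-1 0 0 0 0 0 0;-1 0 0 0 0 0 0;-1 0 0 -0.05 0 0 0;-1 0 0 -0.1 0 0 0;-1 0 0 -0.2 0 0 0;-1 0 0 -0.35 0 0 0;-1 0 0 -0.5 0 0 0;-1 0 0 -0.6 0 0 0;-1 0 0 -0.6 0 0 0;-1 0 0 -0.6 0 0 0")

```text
time: 5.25
tcp_pos: [521.2, 344.2, 127.1]
ee_rot: [0.001, 0.062, 0.998, 0.001]
contact_force: [0.7, -1.4, -2.6]
opening: 29.3
gripper_force: 25.0
```

Run:
```python
from plan import *
s=bot.observe();print(s["contact_force"],s["opening"],s["gripper_force"]); to([430,-120,125])
c=cam("top"); print(c["frame"][205,145:205].max(1).tolist())
a=roi(c,140,215,175,240); cv2.imwrite("pics/tub.png",cv2.resize(c["frame"][150:270,100:260,::-1]*2,None,fx=4,fy=4))
```

```text
[ 0.65375162 -1.35968749 -2.60535591] 29.309930320283797 24.999694526195526
shift [ 0.274 -3.933  0.012] turn [0. 0. 0.]
[42, 41, 52, 70, 73, 62, 63, 75, 68, 45, 31, 33, 33, 34, 33, 33, 37, 43, 46, 44, 42, 27, 21, 24, 22, 25, 24, 24, 25, 26, 22, 24, 25, 24, 22, 27, 37, 50, 47, 38, 46, 46, 32, 42, 63, 73, 73, 74, 74, 74, 74, 75, 73, 73, 74, 73, 74, 75, 74, 75]
```

View pics/tub.png

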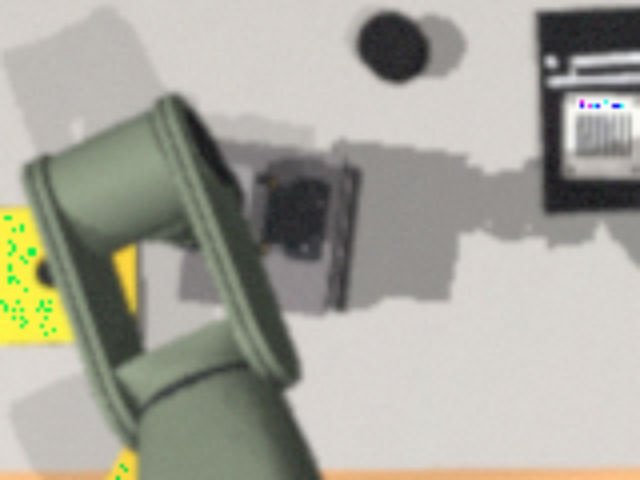

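The lid is in the gripper, seen below the arm at (300,215) of the crop; the grip force confirms it. Next I carry it across to (430,-120).

Emit:
jog_arm(targets="-1 0 -0.06 0 0 0 0;-1 0 -0.16 0 0 0 0;-1 0.02 -0.28 0 0 0 0;-1 0.03 -0.4 0 0 0 0;-1 0.04 -0.52 0 0 0 0;-1 0.05 -0.64 0 0 0 0;-1 0.06 -0.76 0 0 0 0;-1 0.07 -0.86 0 0 0 0;-1 0.07 -0.94 0 0 0 0;-1 0.07 -1 0 0 0 0")

```text
time: 6.13
tcp_pos: [497.1, 224.6, 125.7]
ee_rot: [0.0, 0.063, 0.998, -0.0]
contact_force: [0.5, 0.2, -2.7]
opening: 28.9
gripper_force: 25.0
```

Emit:
jog_arm(targets="-1 0 -0.08 0 0 0 0;-1 0 -0.18 0 0 0 0;-1 0.02 -0.28 0 0 0 0;-1 0.03 -0.4 0 0 0 0;-1 0.04 -0.52 0 0 0 0;-1 0.05 -0.64 0 0 0 0;-1 0.06 -0.76 0 0 0 0;-1 0.07 -0.86 0 0 0 0;-1 0.07 -0.94 0 0 0 0;-1 0.07 -1 0 0 0 0")

```text
time: 6.97
tcp_pos: [473.8, 106.9, 125.7]
ee_rot: [0.0, 0.062, 0.998, -0.0]
contact_force: [0.4, 1.3, -0.9]
opening: 29.5
gripper_force: 25.0
```

Emit:
jog_arm(targets="-1 0 -0.08 0 0 0 0;-1 0 -0.18 0 0 0 0;-1 0.02 -0.28 0 0 0 0;-1 0.03 -0.4 0 0 0 0;-1 0.04 -0.52 0 0 0 0;-1 0.05 -0.64 0 0 0 0;-1 0.06 -0.76 0 0 0 0;-1 0.07 -0.86 0 0 0 0;-1 0.07 -0.94 0 0 0 0;-1 0.07 -1 0 0 0 0")

```text
time: 7.8
tcp_pos: [450.6, -11.1, 125.7]
ee_rot: [0.0, 0.062, 0.998, -0.0]
contact_force: [0.5, 0.4, -2.4]
opening: 29.8
gripper_force: 25.0
```

Emit:
jog_arm(targets="-1 0 -0.08 0 0 0 0;-1 0 -0.18 0 0 0 0;-1 0.02 -0.28 0 0 0 0;-1 0.03 -0.4 0 0 0 0;-1 0.04 -0.52 0 0 0 0;-1 0.05 -0.64 0 0 0 0;-1 0.06 -0.76 0 0 0 0;-1 0.07 -0.84 0.1 0 0 0;-1 0.07 -0.9 0.2 0 0 0;-1 0.07 -0.93 0.3 0 0 0")

```text
time: 8.63
tcp_pos: [428.9, -121.1, 89.6]
ee_rot: [0.001, 0.062, 0.998, -0.0]
contact_force: [-0.1, 0.3, -2.4]
opening: 29.8
gripper_force: 25.0
```

Run:
```python
from plan import *
s=bot.observe();print(s["time"],s["tcp_pos"],s["contact_force"],s["opening"],s["gripper_force"]); to([430,-120,13.5])
```

```text
8.6333 [ 428.93472314 -121.09819944   89.62801635] [-0.05742291  0.31421015 -2.37730987] 29.797110131791683 24.999709725379944
shift [-0.007  0.011  0.634] turn [0. 0. 0.]
```

Emit:
jog_arm(targets="-1 0 0 0.1 0 0 0;-1 0 0 0.22 0 0 0;-1 0 0 0.34 0 0 0;-1 0 0 0.44 0 0 0;-1 0 0 0.52 0 0 0;-1 0 0 0.57 0 0 0;-1 0 0 0.6 0 0 0;-1 0 0 0.615 0 0 0;-1 0 0 0.625 0 0 0;-1 0 0 0.63 0 0 0")

```text
time: 9.47
tcp_pos: [429.1, -120.0, 14.4]
ee_rot: [0.0, 0.062, 0.998, -0.0]
contact_force: [-0.2, 0.2, -0.9]
opening: 29.7
gripper_force: 25.0
```

Run:
```python
from plan import *
s=bot.observe();print(s["time"],s["tcp_pos"],s["contact_force"]); to([430,-120,13])
```

```text
9.4667 [ 429.11678903 -120.01524403   14.41879219] [-0.19453382  0.22128388 -0.90071446]
shift [-0.007  0.001  0.012] turn [0. 0. 0.]
```

Emit:
jog_arm(targets="-1 0 0 0.006 0 0 0;-1 0 0 0.01 0 0 0;-1 0 0 0.01 0 0 0;-1 0 0 0.01 0 0 0;-1 0 0 0.01 0 0 0;1 0 0 0.01 0 0 0;1 0 0 0.01 0 0 0;1 0 0 0.01 0 0 0;1 0 0 0.01 0 0 0;1 0 0 0.01 0 0 0")

```text
time: 10.3
tcp_pos: [428.8, -119.9, 13.0]
ee_rot: [0.0, 0.062, 0.998, -0.0]
contact_force: [-0.7, 0.9, -0.1]
opening: 59.3
gripper_force: 0.0
```

Emit:
jog_arm(targets="1 0 0 -0.05 0 0 0;1 0 0 -0.2 0 0 0;1 0 0 -0.35 0 0 0;1 0 0 -0.5 0 0 0;1 0 0 -0.65 0 0 0;1 0 0 -0.7 0 0 0;1 0 -0.2 -0.8 0 0 0;1 0 -0.4 -0.8 0 0 0;1 0 -0.6 -0.8 0 0 0;1 0 -0.8 -0.8 0 0 0")

```text
time: 11.13
tcp_pos: [416.5, -215.9, 109.0]
ee_rot: [0.0, 0.062, 0.998, -0.0]
contact_force: [-0.1, 0.7, -0.8]
opening: 93.8
gripper_force: 0.0
```

Run:
```python
from plan import *
c=cam("top"); cv2.imwrite("pics/t3.png",cv2.resize(c["frame"][140:290,150:350,::-1],None,fx=4,fy=4)); save(cam("side"),"s3.png")
# spatula blade lines: edge columns at 50% for rows, on z=2
f=cv2.medianBlur(c["frame"],3).max(2).astype(float)
def edge(v,t): 
    i=np.where((v[:-1]-t)*(v[1:]-t)<=0)[0]; i=i[0]; return i+(t-v[i])/(v[i+1]-v[i]+1e-9)
L=[];R=[]
for r in range(198,211):
    L.append(ray(c,322+edge(f[r,322:340],75),r,2)[:2]); R.append(ray(c,341+edge(f[r,341:356],75),r,2)[:2])
F=[ray(c,k,188+edge(f[188:203,k],75),2)[:2] for k in range(334,348)]
H=[]
for r in range(218,236):
    v=f[r,328:352]; w=np.clip(45-v,0,None); H.append(ray(c,328+(w*np.arange(24)).sum()/w.sum(),r,70)[:2])
for n,P in zip("LRFH",(L,R,F,H)):
    P=np.array(P); vx,vy,x,y=cv2.fitLine(P.astype(np.float32),cv2.DIST_HUBER,0,.01,.01).ravel(); print(n,"at",x.round(1),y.round(1),"ang",np.degrees(np.arctan2(vy,vx)).round(1),P.min(0).round(),P.max(0).round())
```

```text
L at 537.9 -267.9 ang -10.7 [ 510. -271.] [ 557. -251.]
R at 538.3 -339.3 ang -7.6 [ 510. -342.] [ 557. -336.]
F at 567.1 -306.8 ang 82.1 [ 563. -336.] [ 571. -285.]
H at 0.0 0.0 ang 0.0 [nan nan] [nan nan]<stdin>:13: RuntimeWarning: invalid value encountered in scalar divide
```

View pics/t3.png

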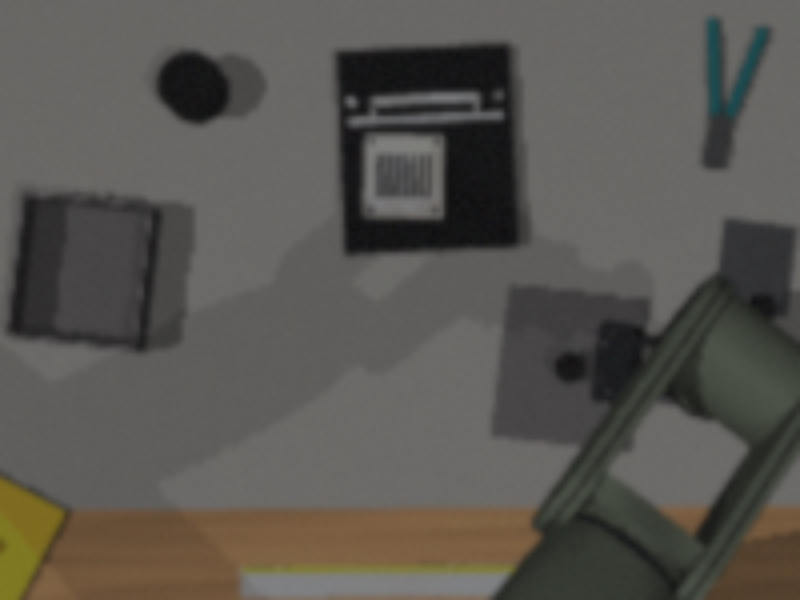

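The picture shows the lid flat on the bench at crop (570,365), knob up, and the tub open with rim corners near (22,195), (160,208), (148,350) and (8,335).

Run:
```python
from plan import *
c=cam("top"); cur=c["frame"].copy()
f=cv2.medianBlur(np.load("top.npy"),3).max(2).astype(float)
def cross(v,t):
    i=np.where((v[:-1]>t)!=(v[1:]>t))[0]; i=i[0] if len(i) else None
    return np.nan if i is None else i+(t-v[i])/(v[i+1]-v[i])
def line(n,P):
    P=np.array(P); P=P[~np.isnan(P).any(1)]; vx,vy,x,y=cv2.fitLine(P.astype(np.float32),cv2.DIST_HUBER,0,.01,.01).ravel(); print(n,"at",x.round(1),y.round(1),"ang",np.degrees(np.arctan2(vy,vx)).round(2)); return P
line("bladeL",[ray(c,322+cross(f[r,322:340],76),r,2)[:2] for r in range(198,208)])
line("bladeR",[ray(c,341+cross(f[r,341:356],76),r,2)[:2] for r in range(199,210)])
line("bladeF",[ray(c,k,188+cross(f[188:203,k],76),2)[:2] for k in range(333,347)])
H=[]
for r in range(220,236):
    v=f[r,330:350]; a=cross(v,36); b=19-cross(v[::-1],36); H.append(ray(c,330+(a+b)/2,r,65)[:2])
line("handle",H)
print([f[r,330:350].astype(int).tolist() for r in (216,222,235,238,240)])
# plate, fence, print
line("plateL",[ray(c,226+cross(f[r,226:244],60),r,14)[:2] for r in range(155,200)])
line("plateR",[ray(c,272+cross(f[r,272:290],50),r,14)[:2] for r in range(155,200)])
line("fenceFront",[ray(c,k,175-cross(f[164:176,k][::-1],60),28)[:2] for k in range(262,275)])
line("printL",[ray(c,232+cross(f[r,232:246],70),r,20)[:2] for r in range(177,192)])
line("printR",[ray(c,265-cross(f[r,256:266][::-1],70),r,20)[:2] for r in range(177,192)])
line("printB",[ray(c,k,205-cross(f[190:206,k][::-1],70),20)[:2] for k in range(243,258)])
line("printF",[ray(c,k,170+(cross(f[172:182,k],70))+2,22)[:2] for k in range(243,258)])
g=cv2.medianBlur(cur,3).max(2)
for r in (200,207,215): print(g[r,148:196].tolist())
for k in (165,172,180): print(g[180:235,k].tolist())
s=bot.observe(); print(s["tcp_pos"],s["time"])
```

```text
bladeL at 539.5 -267.8 ang -7.93
bladeR at 534.0 -339.4 ang -7.62
bladeF at 567.7 -308.3 ang 82.3
handle at 434.8 -289.6 ang -7.27
[[50, 47, 48, 48, 46, 44, 37, 27, 21, 21, 21, 21, 22, 34, 44, 45, 47, 60, 71, 71], [90, 91, 95, 101, 101, 100, 82, 35, 24, 22, 24, 29, 62, 91, 91, 74, 72, 72, 72, 72], [102, 103, 103, 102, 88, 47, 26, 23, 24, 26, 40, 76, 94, 94, 83, 74, 73, 73, 73, 73], [103, 103, 103, 102, 99, 89, 66, 60, 53, 53, 83, 95, 103, 103, 102, 102, 101, 102, 102, 102], [103, 103, 103, 103, 102, 102, 102, 102, 101, 101, 101, 102, 103, 103, 103, 102, 102, 102, 102, 102]]
plateL at 628.2 102.2 ang 2.31
plateR at 655.8 -66.3 ang 2.28
fenceFront at 665.6 -31.0 ang -87.72
printL at 619.8 103.0 ang 2.22
printR at 615.3 1.7 ang -0.71
printB at 539.0 43.1 ang -88.64
printF at 654.6 46.2 ang 87.22
[107, 107, 106, 102, 95, 89, 69, 36, 33, 34, 43, 48, 48, 49, 48, 49, 49, 50, 60, 70, 71, 71, 71, 72, 72, 71, 71, 71, 72, 72, 72, 72, 72, 72, 71, 69, 64, 63, 58, 40, 40, 51, 71, 73, 73, 73, 73, 73]
[107, 107, 105, 102, 88, 68, 40, 31, 31, 42, 48, 49, 49, 49, 49, 50, 55, 64, 71, 72, 72, 71, 71, 71
[... 340 characters left out ...]
 49, 48, 49, 49, 50, 50, 50, 50, 50, 50, 50, 54, 58, 58, 59, 59, 60, 64, 69, 70, 70, 70, 70, 70, 70, 70, 70, 70, 71, 71, 71, 70, 61, 52, 52, 69, 94, 107, 107, 108, 107, 107, 107, 107, 102]
[106, 106, 106, 106, 106, 106, 105, 99, 81, 65, 56, 56, 66, 70, 71, 71, 71, 71, 72, 72, 72, 71, 71, 71, 71, 71, 71, 71, 71, 71, 71, 72, 72, 72, 71, 71, 72, 72, 72, 72, 72, 71, 67, 54, 54, 59, 79, 98, 106, 107, 105, 99, 97, 96, 96]
[106, 106, 106, 106, 106, 106, 106, 105, 98, 79, 72, 62, 62, 68, 71, 71, 70, 71, 71, 72, 72, 72, 72, 71, 71, 71, 71, 71, 71, 71, 71, 71, 71, 71, 71, 71, 70, 70, 70, 69, 69, 69, 67, 65, 54, 54, 67, 85, 92, 94, 95, 95, 95, 95, 95]
[ 416.45060302 -215.9561585   108.67876726] 11.2833
```

Run:
```python
from plan import *
R=down(np.radians(-7.6)); to([454,-292.4,110],R); to([454,-292.4,43],R)
```

```text
shift [-0.391 -0.592 -0.011] turn [ 0.    -0.     0.003]
shift [-0.391 -0.592  0.547] turn [ 0.    -0.     0.003]
```

Emit:
jog_arm(targets="1 -0.1 -0.15 0 0 0 0;1 -0.2 -0.3 0 0 0 0;1 -0.3 -0.45 0 0 0 0;1 -0.391 -0.592 0 0 0 0.003;1 -0.391 -0.592 0.1 0 0 0.003;1 -0.391 -0.592 0.25 0 0 0.003;1 -0.391 -0.592 0.4 0 0 0.003;1 -0.391 -0.592 0.5 0 0 0.003;1 -0.391 -0.592 0.54 0 0 0.003;1 -0.391 -0.592 0.54 0 0 0.003")

```text
time: 12.12
tcp_pos: [453.0, -289.0, 41.9]
ee_rot: [-0.002, 0.064, 0.998, 0.002]
contact_force: [-0.0, -0.2, -0.2]
opening: 94.1
gripper_force: 0.0
```

Emit:
jog_arm(targets="1 0 0 0 0 0 0;1 0 0 0 0 0 0;-1 0 0 0 0 0 0;-1 0 0 0 0 0 0;-1 0 0 0 0 0 0;-1 0 0 0 0 0 0;-1 0 0 0 0 0 0;-1 0 0 0 0 0 0;-1 0 0 0 0 0 0;-1 0 0 0 0 0 0", newtons=45)

```text
time: 12.95
tcp_pos: [454.4, -291.3, 44.0]
ee_rot: [-0.0, 0.064, 0.998, 0.0]
contact_force: [1.3, 0.5, 0.0]
opening: 44.2
gripper_force: 0.0
```

Emit:
jog_arm(targets="-1 0 0 0 0 0 0;-1 0 0 0 0 0 0;-1 0 0 0 0 0 0;-1 0 0 0 0 0 0;-1 0 0 0 0 0 0;-1 0 0 0 0 0 0;-1 0 0 0 0 0 0;-1 0 0 0 0 0 0;-1 0 0 0 0 0 0;-1 0 0 0 0 0 0", newtons=45)

```text
time: 13.78
tcp_pos: [454.5, -291.4, 44.0]
ee_rot: [-0.0, 0.064, 0.998, -0.0]
contact_force: [-0.1, -0.1, -0.3]
opening: 19.8
gripper_force: 44.8
```

Run:
```python
from plan import *
s=bot.observe();print(s["tcp_pos"],Rq(s["ee_rot"]).as_matrix().round(4).tolist(),s["contact_force"],s["opening"],s["gripper_force"],s["time"])
```

```text
[ 454.47641546 -291.37619244   44.04585377] [[-0.9917, 0.1286, -0.0], [0.1286, 0.9917, -0.0001], [-0.0, -0.0001, -1.0]] [-0.11937846 -0.07388956 -0.25949916] 19.77491015855993 44.787490367889404 13.7833
```

Run:
```python
from plan import *
R=down(np.radians(2.3)); to([454.5,-291.4,106]); 
s=bot.observe();R0=Rq(s["ee_rot"])
to([445,33.8,106],R,(np.array([454.5,-291.4,106]),R0))
```

```text
shift [-0.    -0.    -0.516] turn [0. 0. 0.]
shift [ 0.427  2.677 -0.   ] turn [-0.    -0.    -0.108]
```

Emit:
jog_arm(targets="-1 0 0 -0.04 0 0 0;-1 0 0 -0.12 0 0 0;-1 0 0 -0.24 0 0 0;-1 0 0 -0.36 0 0 0;-1 0 0.03 -0.46 0 0 0;-1 0 0.1 -0.5 0 0 0;-1 0 0.2 -0.516 0 0 0;-1 0.05 0.33 -0.516 0 0 0;-1 0.08 0.47 -0.516 0 0 0;-1 0.1 0.6 -0.516 0 0 0")

```text
time: 14.62
tcp_pos: [450.7, -215.7, 105.1]
ee_rot: [-0.001, 0.064, 0.998, 0.001]
contact_force: [0.0, 0.6, -1.6]
opening: 19.6
gripper_force: 44.8
```

Emit:
jog_arm(targets="-1 0.02 0.12 0 0 0 0;-1 0.04 0.25 0 0 0 0;-1 0.06 0.38 0 0 0 0;-1 0.08 0.5 0 0 0 0;-1 0.1 0.62 0 0 0 0;-1 0.12 0.74 0 0 0 0;-1 0.13 0.84 0 0 0 0;-1 0.15 0.92 0 0 0 0;-1 0.16 0.97 0 0 0 0;-1 0.16 1 0 0 0 0")

```text
time: 15.45
tcp_pos: [447.9, -95.8, 105.8]
ee_rot: [-0.0, 0.064, 0.998, 0.0]
contact_force: [0.3, -0.1, -1.8]
opening: 19.8
gripper_force: 44.8
```

Emit:
jog_arm(targets="-1 0.02 0.1 0 0 0 -0.01;-1 0.04 0.22 0 0 0 -0.02;-1 0.06 0.35 0 0 0 -0.04;-1 0.08 0.48 0 0 0 -0.05;-1 0.1 0.6 0 0 0 -0.07;-1 0.12 0.72 0 0 0 -0.09;-1 0.14 0.84 0 0 0 -0.1;-1 0.15 0.94 0 0 0 -0.108;-1 0.16 1 0 0 0 -0.108;-1 0.16 1 0 0 0 -0.108")

```text
time: 16.28
tcp_pos: [444.4, 25.7, 105.9]
ee_rot: [-0.0, -0.021, 1.0, 0.0]
contact_force: [0.0, 0.7, -0.4]
opening: 20.0
gripper_force: 44.8
```

Run:
```python
from plan import *
R=down(np.radians(2.3)); to([445,33.8,59.0],R)
s=bot.observe();print(s["tcp_pos"],s["contact_force"],s["opening"],s["gripper_force"],s["time"])
c=cam("side"); 
for p in([515+45,38.4,50],[445-55,31,100]): print(proj(c,p))
cv2.imwrite("pics/side4.png",cv2.resize(c["frame"][150:260,230:390,::-1],None,fx=5,fy=5))
```

```text
shift [-0.008  0.067  0.391] turn [ 0.    -0.     0.001]
[444.43388077  25.74722829 105.92198431] [ 0.02252575  0.72987848 -0.44911542] 19.968959393645527 44.79036569595337 16.2833
(np.float64(298.1743391979008), np.float64(200.555260902584))
(np.float64(250.15794120296417), np.float64(196.46536940049856))
```

View pics/side4.png

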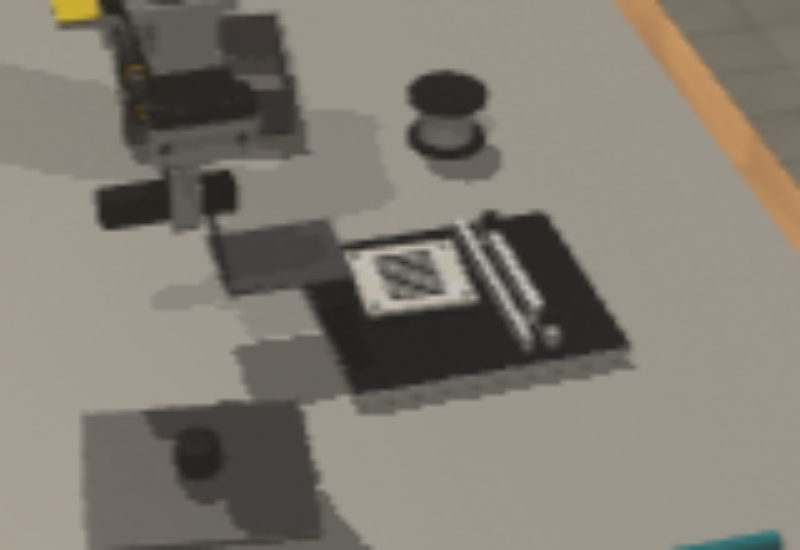

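The blade hangs level in front of the print: its front edge is at crop (340,250) and the print at (412,278).

Emit:
jog_arm(targets="-1 -0.008 0.03 0.04 0 0 0;-1 -0.008 0.06 0.12 0 0 0;-1 -0.008 0.067 0.2 0 0 0;-1 -0.008 0.067 0.27 0 0 0;-1 -0.008 0.067 0.32 0 0 0;-1 -0.008 0.067 0.36 0 0 0;-1 -0.008 0.067 0.38 0 0 0;-1 -0.008 0.067 0.391 0 0 0;-1 -0.008 0.067 0.391 0 0 0;-1 -0.008 0.067 0.391 0 0 0")

```text
time: 17.17
tcp_pos: [445.6, 32.5, 59.3]
ee_rot: [0.0, -0.02, 1.0, -0.0]
contact_force: [1.0, 0.5, -1.9]
opening: 19.9
gripper_force: 44.8
```

Run:
```python
from plan import *
R=down(np.radians(2.3)); to([445,33.8,58.3],R); to([548.5,38,58.3],R)
s=bot.observe();print(s["tcp_pos"],s["contact_force"],s["time"])
c=cam("top"); f=c["frame"]; a=f[192:214,258:264]; 
# blade mask on top: measure blade side edges relative to print
for r in (196,198,200,204,208): print(r,f[r,236:268].max(1).tolist())
print(ray(c,250,200,16),proj(c,[515,36.6,16]),proj(c,[560,38.4+36,16]),proj(c,[560,38.4-36,16]))
```

```text
shift [0.004 0.011 0.008] turn [-0.  0.  0.]
shift [-0.859  0.011  0.009] turn [-0.  0.  0.]
[445.58065808  32.52575439  59.27193508] [ 0.99282321  0.52214339 -1.92329339] 17.1667
196 [38, 24, 24, 23, 24, 26, 28, 22, 23, 25, 26, 23, 26, 26, 23, 27, 25, 28, 24, 24, 28, 27, 25, 30, 26, 23, 22, 26, 21, 23, 22, 25]
198 [41, 23, 25, 25, 26, 23, 33, 42, 45, 46, 46, 45, 47, 47, 48, 49, 49, 48, 47, 49, 51, 51, 50, 51, 50, 35, 20, 21, 24, 24, 25, 23]
200 [45, 24, 25, 22, 27, 23, 31, 47, 55, 53, 55, 52, 52, 52, 51, 53, 51, 54, 53, 53, 53, 53, 53, 52, 51, 40, 24, 21, 25, 22, 23, 23]
204 [85, 81, 80, 86, 87, 86, 81, 65, 53, 49, 49, 47, 48, 49, 48, 46, 46, 48, 46, 49, 50, 53, 53, 52, 52, 61, 72, 73, 75, 88, 105, 107]
208 [70, 73, 74, 77, 78, 79, 76, 59, 48, 46, 47, 47, 48, 48, 46, 48, 48, 48, 48, 45, 45, 48, 53, 52, 54, 58, 73, 74, 77, 88, 105, 106]
[549.77704279  42.92999784  16.        ] (np.float64(251.65999439027527), np.float64(208.937766360119)) (np.float64(241.8795846408643), np.float64(197.42118203077308)) (np.float64(260.44125896087377), np.float64(197.31400822713184))
```

Emit:
jog_arm(targets="-1 -0.01 0.01 0.006 0 0 0;-1 -0.03 0.01 0.009 0 0 0;-1 -0.06 0.01 0.009 0 0 0;-1 -0.09 0.01 0.009 0 0 0;-1 -0.12 0.01 0.009 0 0 0;-1 -0.15 0.01 0.009 0 0 0;-1 -0.18 0.01 0.009 0 0 0;-1 -0.21 0.01 0.009 0 0 0;-1 -0.24 0.01 0.009 0 0 0;-1 -0.26 0.01 0.009 0 0 0")

```text
time: 18.05
tcp_pos: [476.7, 35.1, 58.0]
ee_rot: [-0.0, -0.02, 1.0, -0.0]
contact_force: [-3.7, 0.1, 3.0]
opening: 20.0
gripper_force: 44.8
```

Run:
```python
from plan import *
R=down(np.radians(2.3)); to([548.5,38,58.3],R)
s=bot.observe();print(s["tcp_pos"],s["contact_force"],s["time"])
```

```text
shift [-0.599 -0.    -0.003] turn [-0. -0.  0.]
[476.69349312  35.0829158   58.00021281] [-3.67309956  0.1499463   2.95343898] 18.05
```

Emit:
jog_arm(targets="-1 0 0 -0.005 0 0 0;-1 -0.02 0 -0.005 0 0 0;-1 -0.04 0 -0.005 0 0 0;-1 -0.06 0 -0.005 0 0 0;-1 -0.08 0 -0.005 0 0 0;-1 -0.1 0 -0.005 0 0 0;-1 -0.12 0 -0.005 0 0 0;-1 -0.14 0 -0.005 0 0 0;-1 -0.16 0 -0.005 0 0 0;-1 -0.16 0 -0.005 0 0 0")

```text
time: 18.88
tcp_pos: [496.2, 35.8, 58.6]
ee_rot: [0.0, -0.02, 1.0, -0.0]
contact_force: [0.6, 0.0, -2.3]
opening: 19.9
gripper_force: 44.8
```

Run:
```python
from plan import *
R=down(np.radians(2.3)); to([548.5,38,58.3],R)
s=bot.observe();print(s["tcp_pos"],s["contact_force"],s["time"])
c=cam("side"); cv2.imwrite("pics/side5.png",cv2.resize(c["frame"][180:235,275:365,::-1],None,fx=8,fy=8))
```

```text
shift [-0.436  0.     0.003] turn [-0.  0.  0.]
[496.19581589  35.83441267  58.6469797 ] [ 0.60754795  0.04391835 -2.31113673] 18.8833
```

View pics/side5.png

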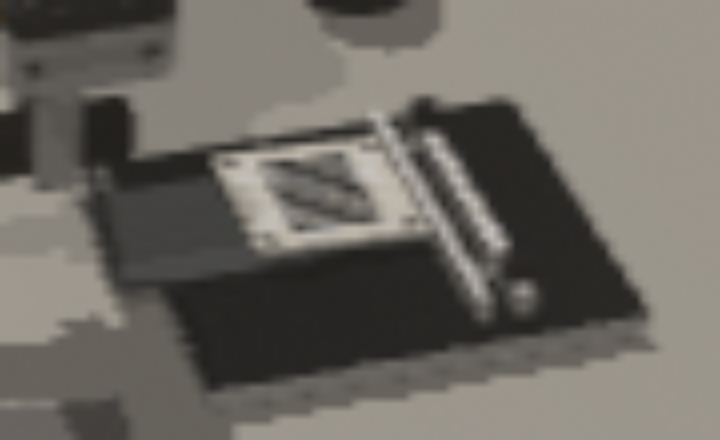

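The blade is under the print's near side (print edge at crop (240,200)), with the print resting against the fence. I'll continue.

Emit:
jog_arm(targets="-1 -0.03 0 0 0 0 0;-1 -0.07 0 0 0 0 0;-1 -0.11 0 0 0 0 0;-1 -0.15 0 0 0 0 0;-1 -0.19 0 0 0 0 0;-1 -0.23 0 0 0 0 0;-1 -0.27 0 0 0 0 0;-1 -0.31 0 0 0 0 0;-1 -0.34 0 0 0 0 0;-1 -0.36 0 0 0 0 0")

```text
time: 19.77
tcp_pos: [539.3, 37.6, 58.6]
ee_rot: [0.0, -0.02, 1.0, -0.0]
contact_force: [-0.9, 0.9, -1.8]
opening: 19.7
gripper_force: 44.8
```

Emit:
jog_arm(targets="-1 -0.01 0 0 0 0 0;-1 -0.02 0 0 0 0 0;-1 -0.03 0 0 0 0 0;-1 -0.04 0 0 0 0 0;-1 -0.05 0 0 0 0 0;-1 -0.06 0 0 0 0 0;-1 -0.07 0 0 0 0 0;-1 -0.08 0 0 0 0 0;-1 -0.08 0 0 0 0 0;-1 -0.08 0 0 0 0 0")

```text
time: 20.6
tcp_pos: [548.5, 38.0, 58.6]
ee_rot: [0.0, -0.02, 1.0, -0.0]
contact_force: [0.6, -0.4, -2.8]
opening: 19.8
gripper_force: 44.8
```

Run:
```python
from plan import *
R=down(np.radians(2.3)); to([548.5,38,58.3],R)
s=bot.observe();print(s["tcp_pos"],s["contact_force"],s["time"])
```

```text
shift [ 0.    -0.     0.002] turn [-0.  0.  0.]
[548.50208955  38.00032108  58.5943189 ] [ 0.57799277 -0.40168796 -2.77471403] 20.6
```

Emit:
jog_arm(targets="-1 -0.005 0 0 0 0 0;-1 -0.01 0 0 0 0 0;-1 -0.015 0 0 0 0 0;-1 -0.02 0 0 0 0 0;-1 -0.025 0 0 0 0 0;-1 -0.03 0 0 0 0 0;-1 -0.03 0 0 0 0 0;-1 -0.03 0 0 0 0 0;-1 -0.03 0 0 0 0 0;-1 -0.03 0 0 0 0 0")

```text
time: 21.43
tcp_pos: [551.1, 38.1, 58.4]
ee_rot: [-0.001, -0.02, 1.0, -0.0]
contact_force: [-5.5, 0.0, 1.5]
opening: 19.6
gripper_force: 44.8
```

Emit:
jog_arm(targets="-1 -0.004 0 -0.001 0 0 0;-1 -0.008 0 -0.002 0 0 0;-1 -0.012 0 -0.002 0 0 0;-1 -0.014 0 -0.002 0 0 0;-1 -0.014 0 -0.002 0 0 0;-1 -0.014 0 -0.002 0 0 0;-1 -0.014 0 -0.002 0 0 0;-1 -0.014 0 -0.002 0 0 0;-1 -0.014 0 -0.002 0 0 0;-1 -0.014 0 -0.002 0 0 0")

```text
time: 22.27
tcp_pos: [551.7, 38.1, 58.5]
ee_rot: [-0.002, -0.02, 1.0, -0.0]
contact_force: [-7.8, -0.9, 2.4]
opening: 19.8
gripper_force: 44.8
```

Run:
```python
from plan import *
s=bot.observe();print(s["tcp_pos"],s["contact_force"],s["time"])
c=cam("top"); f=cv2.medianBlur(c["frame"],3).max(2)
for k in (244,250,258): print(k,f[160:208,k].tolist())
for r in (180,186): print(r,f[r,234:270].tolist())
c=cam("side"); cv2.imwrite("pics/side6.png",cv2.resize(c["frame"][180:235,275:365,::-1],None,fx=8,fy=8))
```

```text
[551.68523069  38.119912    58.49822466] [-7.83155887 -0.92874927  2.39032158] 22.2667
244 [20, 20, 21, 41, 94, 94, 84, 79, 80, 112, 121, 121, 106, 71, 59, 59, 65, 68, 70, 73, 75, 77, 78, 80, 81, 82, 81, 81, 80, 78, 77, 74, 73, 71, 70, 65, 60, 55, 45, 40, 40, 39, 33, 33, 43, 76, 93, 96]
250 [23, 24, 27, 58, 102, 102, 66, 66, 89, 114, 120, 124, 124, 95, 57, 57, 63, 65, 69, 71, 73, 76, 76, 79, 80, 82, 82, 82, 80, 79, 77, 75, 74, 71, 69, 66, 62, 54, 50, 42, 39, 35, 26, 24, 24, 24, 24, 24]
258 [22, 23, 41, 101, 101, 97, 45, 45, 98, 100, 103, 98, 104, 97, 76, 57, 53, 53, 53, 56, 63, 64, 66, 65, 65, 65, 65, 59, 57, 57, 61, 62, 63, 63, 62, 62, 61, 61, 61, 63, 66, 66, 66, 64, 62, 62, 62, 61]
180 [76, 76, 76, 76, 75, 75, 75, 75, 75, 75, 75, 74, 74, 74, 74, 74, 73, 73, 73, 73, 73, 72, 70, 66, 63, 63, 63, 58, 58, 59, 59, 37, 25, 24, 23, 22]
186 [80, 81, 81, 81, 81, 81, 81, 81, 81, 81, 81, 82, 82, 82, 82, 82, 82, 82, 81, 81, 81, 80, 78, 65, 65, 62, 62, 62, 65, 65, 43, 25, 25, 26, 26, 27]
```

View pics/side6.png

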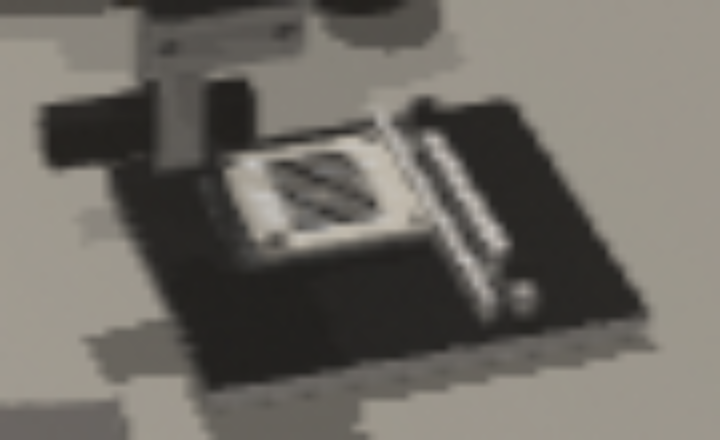

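The blade is fully under the print with about 10 mm showing behind it, and its front is at the fence (8 N). Now I'll lift slowly with the nose slightly up.

Emit:
jog_arm(targets="-1 0.01 0 0 0 0 0;-1 0.018 0 -0.004 0 0 0;-1 0.018 0 -0.015 0 -0.004 0;-1 0.018 0 -0.03 0 -0.01 0;-1 0.018 0 -0.05 0 -0.017 0;-1 0.018 0 -0.08 0 -0.025 0;-1 0.018 0 -0.12 0 -0.033 0;-1 0.018 0 -0.16 0 -0.04 0;-1 0.018 0 -0.2 0 -0.044 0;-1 0.018 0 -0.23 0 -0.044 0")

```text
time: 23.2
tcp_pos: [553.2, 38.1, 88.5]
ee_rot: [0.037, -0.02, 0.999, 0.001]
contact_force: [-0.9, 0.1, -2.1]
opening: 19.8
gripper_force: 44.9
```

Run:
```python
from plan import *
s=bot.observe();print(s["tcp_pos"],s["contact_force"],s["time"])
c=cam("side"); cv2.imwrite("pics/side7.png",cv2.resize(c["frame"][160:235,275:365,::-1],None,fx=7,fy=7))
```

```text
[553.2477706   38.06581338  88.54494732] [-0.88443254  0.06649266 -2.14416469] 23.2
```

View pics/side7.png

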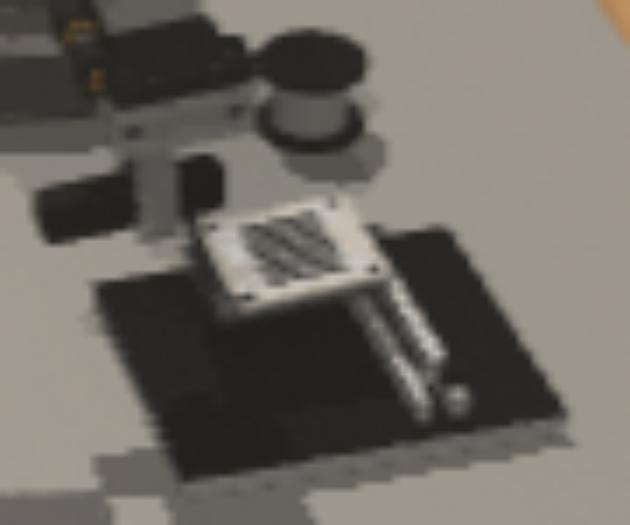

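The print lies level on the raised blade, clear of plate and fence. Now I'll measure the tub rim.

Run:
```python
from plan import *
c=cam("top"); f=cv2.medianBlur(c["frame"],3).max(2).astype(float)
def cross(v,t):
    i=np.where((v[:-1]>t)!=(v[1:]>t))[0]; return np.nan if not len(i) else i[0]+(t-v[i[0]])/(v[i[0]+1]-v[i[0]])
def line(n,P):
    P=np.array(P); P=P[~np.isnan(P).any(1)]; vx,vy,x,y=cv2.fitLine(P.astype(np.float32),cv2.DIST_HUBER,0,.01,.01).ravel(); print(n,"at",x.round(1),y.round(1),"ang",np.degrees(np.arctan2(vy,vx)).round(2))
line("L",[ray(c,144+cross(f[r,144:162],80),r,45)[:2] for r in range(193,220)])
line("F",[ray(c,k,180+cross(f[180:200,k],80),45)[:2] for k in range(158,184)])
line("R (foot)",[ray(c,196-cross(f[r,180:197][::-1],60),r,0)[:2] for r in range(195,220)])
line("N (foot)",[ray(c,k,236-cross(f[215:237,k][::-1],80),0)[:2] for k in range(158,184)])
for r in (200,215): print(f[r,146:196].astype(int).tolist())
for k in (165,178): print(f[182:234,k].astype(int).tolist())
```

```text
L at 533.6 410.4 ang -6.1
F at 594.1 341.1 ang 86.57
R (foot) at 530.2 278.6 ang -6.5
N (foot) at 449.3 348.0 ang 83.36
[108, 107, 107, 106, 106, 103, 95, 88, 70, 36, 34, 34, 43, 48, 48, 49, 48, 48, 49, 51, 59, 71, 71, 71, 70, 70, 66, 64, 64, 63, 64, 63, 63, 64, 64, 64, 63, 63, 63, 62, 54, 36, 36, 44, 59, 61, 61, 61, 61, 62]
[107, 107, 107, 104, 95, 89, 69, 39, 32, 32, 41, 45, 45, 43, 42, 41, 41, 43, 50, 64, 64, 64, 64, 64, 64, 64, 64, 64, 64, 64, 64, 64, 64, 64, 64, 64, 64, 63, 57, 44, 39, 39, 56, 60, 60, 61, 62, 62, 62, 63]
[107, 107, 106, 105, 101, 95, 76, 53, 48, 46, 50, 50, 50, 50, 50, 50, 51, 51, 51, 54, 58, 60, 60, 60, 60, 60, 62, 62, 62, 63, 63, 63, 63, 64, 63, 64, 63, 64, 63, 63, 56, 48, 48, 62, 84, 94, 95, 96, 95, 95, 95, 96]
[95, 94, 94, 94, 93, 93, 84, 70, 60, 57, 57, 62, 64, 64, 64, 63, 63, 63, 63, 63, 64, 63, 63, 63, 64, 64, 64, 63, 63, 64, 64, 63, 64, 64, 64, 64, 64, 64, 64, 64, 64, 63, 52, 52, 62, 83, 93, 95, 95, 95, 96, 95]
```

```bash
cat >> plan.py <<'E'
C=np.array([521.5,345.]); Y=np.radians(-6.4); U=np.array([np.cos(Y),np.sin(Y),0])
def blade(f,h,deg,v=0):
    "TCP pose with blade front-bottom edge at tub u=f, height h, nose-down deg"
    t=np.radians(deg); b=U*np.cos(t)-np.array([0,0,np.sin(t)]); n=U*np.sin(t)+np.array([0,0,np.cos(t)])
    V=np.array([-U[1],U[0],0]); p=np.array([*C,0])+U*f+np.array([0,0,h])+V*v-115*b+44*n
    return p,Ro.from_matrix(np.array([-b,V,-n]).T)
E
python3 - <<'E'
from plan import *
p,R=blade(50,80,-4); print(p); to(p,R)
E
```

```text
[454.13331684 352.55638424 115.87082373]
shift [ 0.701  2.652 -0.282] turn [0.007 0.003 0.097]
```

Emit:
jog_arm(targets="-1 0.01 0.01 -0.04 0 0 0;-1 0.03 0.04 -0.1 0 0 0;-1 0.05 0.1 -0.16 0 0 0;-1 0.08 0.18 -0.22 0 0 0;-1 0.1 0.28 -0.26 0 0 0;-1 0.13 0.38 -0.28 0 0 0;-1 0.15 0.48 -0.28 0 0 0;-1 0.18 0.58 -0.28 0 0 0;-1 0.2 0.68 -0.28 0 0 0;-1 0.23 0.78 -0.28 0 0 0")

```text
time: 24.13
tcp_pos: [517.1, 131.9, 117.6]
ee_rot: [0.034, -0.021, 0.999, 0.001]
contact_force: [-0.2, -0.2, -2.1]
opening: 19.6
gripper_force: 44.9
```

Emit:
jog_arm(targets="-1 0.03 0.1 0 0 0 0;-1 0.05 0.2 0 0 0 0;-1 0.08 0.3 0 0 0 0;-1 0.1 0.4 0 0 0 0;-1 0.13 0.5 0 0 0 0;-1 0.15 0.6 0 0 0 0;-1 0.18 0.7 0 0 0 0;-1 0.2 0.8 0 0 0 0;-1 0.23 0.9 0 0 0 0;-1 0.26 1 0 0 0 0")

```text
time: 24.97
tcp_pos: [481.6, 250.3, 115.8]
ee_rot: [0.035, -0.02, 0.999, 0.001]
contact_force: [0.8, 0.1, -2.1]
opening: 19.5
gripper_force: 44.9
```

Emit:
jog_arm(targets="-1 0.03 0.1 0 0 0 0.005;-1 0.05 0.2 0 0 0 0.015;-1 0.08 0.3 0 0 0 0.03;-1 0.1 0.4 0 0 0 0.045;-1 0.12 0.5 0 0 0 0.06;-1 0.14 0.6 0 0 0 0.075;-1 0.16 0.69 0 0 0 0.085;-1 0.17 0.76 0 0 0 0.093;-1 0.18 0.8 0 0 0 0.097;-1 0.18 0.82 0 0 0 0.097")

```text
time: 25.8
tcp_pos: [455.8, 347.6, 114.2]
ee_rot: [0.034, 0.055, 0.998, 0.003]
contact_force: [-0.2, 0.2, -1.3]
opening: 19.4
gripper_force: 44.9
```

Run:
```python
from plan import *
s=bot.observe();print(s["tcp_pos"],s["contact_force"],s["time"],s["qpos"].round(2))
c=cam("top"); f=cv2.medianBlur(c["frame"],3).max(2).astype(int)
for r in (196,206,212): print(f[r,146:196].tolist())
for k in (164,174): print(f[180:234,k].tolist())
# where print should appear: front edge u=50, h~90
V=np.array([-U[1],U[0],0])
for a,b in((50,38),(50,-38),(-30,-38),(-30,38)): print(np.round(proj(c,np.array([*C,92])+U*a+V*b),1))
p,R=blade(54,9,0); to(p,R)
```

```text
[455.82265962 347.57401024 114.21858266] [-0.16000466  0.15672054 -1.30642635] 25.8 [ 0.52  0.26  1.68 -0.03  1.14 -0.93]
[95, 95, 95, 97, 100, 102, 102, 91, 80, 60, 32, 32, 50, 93, 120, 123, 123, 126, 126, 127, 126, 126, 126, 128, 128, 128, 127, 128, 127, 127, 125, 119, 106, 100, 71, 51, 48, 46, 42, 42, 47, 47, 39, 39, 60, 73, 73, 73, 73, 73]
[83, 93, 95, 95, 95, 95, 89, 70, 37, 30, 30, 50, 87, 115, 115, 104, 97, 84, 84, 76, 78, 73, 78, 79, 79, 85, 85, 88, 87, 102, 117, 117, 113, 74, 51, 49, 46, 43, 42, 42, 42, 44, 44, 63, 72, 72, 73, 73, 73, 73]
[18, 15, 15, 22, 44, 66, 58, 52, 30, 30, 38, 69, 89, 92, 97, 100, 106, 105, 105, 108, 116, 117, 118, 117, 117, 117, 118, 118, 116, 94, 84, 73, 70, 51, 50, 49, 47, 46, 44, 43, 38, 38, 58, 72, 73, 74, 74, 74, 74, 74]
[106, 107, 107, 107, 106, 105, 101, 94, 76, 53, 49, 49, 96, 123, 128, 128, 126, 110, 96, 89, 88, 83, 81, 80, 80, 80, 84, 86, 102, 114, 122, 122, 105, 68, 28, 24, 24, 30, 45, 50, 50, 50, 47, 46, 45, 46, 46, 46, 46, 45, 45, 44, 42, 42]
[106, 106, 106, 106, 106, 106, 106, 100, 86, 67, 52, 52, 64, 101, 124, 127, 127, 127, 110, 89, 82, 80, 80, 79, 80, 85, 87, 90, 90, 95, 99, 109, 116, 106, 84, 77, 46, 32, 28, 25, 23, 25, 25, 25, 23, 23, 23, 24, 24, 24, 23, 23, 23, 22]
[158.4 191.7]
[178.9 193.9]
[176.3 215.4]
[155.8 213.2]
shift [-0.001  0.035  0.512] turn [0.007 0.043 0.001]
```

Emit:
jog_arm(targets="-1 0 0.02 0.02 0 0 0;-1 0 0.035 0.06 0 0 0;-1 0 0.035 0.12 0.003 0 0;-1 0 0.035 0.18 0.007 0.01 0;-1 0 0.035 0.25 0.007 0.015 0;-1 0 0.035 0.32 0.007 0.02 0;-1 0 0.035 0.39 0.007 0.025 0;-1 0 0.035 0.45 0.007 0.032 0;-1 0 0.035 0.48 0.007 0.038 0;-1 0 0.035 0.49 0.007 0.043 0")

```text
time: 26.68
tcp_pos: [460.4, 350.4, 54.5]
ee_rot: [-0.001, 0.056, 0.998, -0.001]
contact_force: [0.4, 0.7, -2.3]
opening: 19.9
gripper_force: 44.9
```

Run:
```python
from plan import *
s=bot.observe();print(s["tcp_pos"],s["contact_force"],s["time"])
for a in((54,7,0),(54,6,8),(54,6,15),(54,6,22),(54,6,30)): to(*blade(*a))
```

```text
[460.38165818 350.35531303  54.47237031] [ 0.41170042  0.67211224 -2.30952128] 26.6833
shift [-0.003  0.012  0.029] turn [-0.001 -0.001 -0.   ]
shift [-0.063  0.012 -0.093] turn [-0.001  0.088 -0.   ]
shift [-0.13   0.012 -0.199] turn [-0.001  0.166 -0.   ]
shift [-0.209  0.012 -0.295] turn [-0.001  0.243 -0.   ]
shift [-0.314  0.012 -0.393] turn [-0.001  0.332 -0.   ]
```

Emit:
jog_arm(targets="-1 0 0.01 0.01 0 0 0;-1 -0.01 0.012 0 0 0.01 0;-1 -0.02 0.012 -0.02 0 0.025 0;-1 -0.03 0.012 -0.04 0 0.045 0;-1 -0.045 0.012 -0.065 0 0.065 0;-1 -0.063 0.012 -0.093 0 0.088 0;-1 -0.08 0.012 -0.12 0 0.107 0;-1 -0.097 0.012 -0.147 0 0.127 0;-1 -0.113 0.012 -0.173 0 0.147 0;-1 -0.13 0.012 -0.199 0 0.166 0")

```text
time: 27.52
tcp_pos: [477.5, 350.9, 80.8]
ee_rot: [-0.129, 0.055, 0.99, 0.008]
contact_force: [0.9, -0.0, -2.6]
opening: 19.6
gripper_force: 44.9
```

```bash
cat > pr.py <<'E'
from plan import *
s=bot.observe();print(s["tcp_pos"].round(1),s["contact_force"].round(1),s["time"])
c=cam("top"); f=cv2.medianBlur(c["frame"],3).max(2)
V=np.array([-U[1],U[0],0])
for v in (-28,0,28): # brightness along tub u at z=12
    print(v,[int(f[int(round(q[1])),int(round(q[0]))]) for q in (proj(c,np.array([*C,12])+U*u+V*v) for u in range(-66,74,4))])
E
python3 pr.py
python3 - <<'E'
from plan import *
for a in((54,6,15),(54,6,22),(54,6,30)): to(*blade(*a))
E
```

```text
[477.5 350.9  80.8] [ 0.9 -0.  -2.6] 27.5167
-28 [38, 54, 68, 72, 73, 72, 70, 55, 34, 30, 30, 30, 31, 30, 29, 26, 23, 26, 25, 25, 22, 21, 22, 24, 27, 28, 38, 81, 92, 96, 93, 90, 70, 58, 52]
0 [47, 56, 60, 65, 65, 66, 68, 68, 50, 38, 33, 30, 29, 29, 26, 23, 23, 22, 22, 22, 23, 23, 24, 40, 66, 76, 80, 101, 119, 119, 113, 93, 64, 49, 49]
28 [35, 35, 39, 45, 46, 47, 52, 58, 61, 65, 66, 70, 68, 68, 66, 66, 64, 64, 64, 66, 64, 58, 47, 39, 39, 37, 37, 37, 60, 70, 73, 59, 56, 56, 56]
shift [ 0.02  -0.008  0.029] turn [ 0.001  0.002 -0.   ]
shift [-0.032 -0.008 -0.085] turn [ 0.001  0.08  -0.   ]
shift [-0.109 -0.007 -0.207] turn [ 0.001  0.169 -0.   ]
```

Emit:
jog_arm(targets="-1 0.01 0 0 0 0.01 0;-1 0.01 0 -0.01 0 0.025 0;-1 0 0 -0.03 0 0.04 0;-1 -0.015 0 -0.055 0 0.06 0;-1 -0.032 0 -0.085 0 0.08 0;-1 -0.047 0 -0.11 0 0.097 0;-1 -0.063 0 -0.135 0 0.115 0;-1 -0.08 0 -0.16 0 0.133 0;-1 -0.095 0 -0.185 0 0.151 0;-1 -0.109 0 -0.207 0 0.169 0")

```text
time: 28.4
tcp_pos: [495.5, 348.7, 100.6]
ee_rot: [-0.26, 0.054, 0.964, 0.014]
contact_force: [0.5, 0.3, -1.0]
opening: 19.7
gripper_force: 44.9
```

```bash
python3 pr.py
python3 - <<'E'
from plan import *
for a in((54,6,30),(54,5,40),(30,5,40),(-12,5.5,41)): to(*blade(*a))
E
```

```text
[495.5 348.7 100.6] [ 0.5  0.3 -1. ] 28.4
-28 [59, 51, 49, 44, 43, 42, 42, 40, 40, 36, 36, 35, 35, 34, 34, 34, 34, 40, 48, 61, 66, 71, 71, 67, 38, 32, 28, 30, 34, 35, 34, 29, 27, 26, 23]
0 [72, 72, 71, 70, 69, 68, 68, 68, 68, 68, 67, 65, 65, 63, 59, 59, 58, 57, 54, 44, 44, 43, 42, 41, 39, 38, 38, 36, 37, 37, 43, 47, 55, 61, 69]
28 [72, 71, 72, 72, 72, 71, 71, 71, 71, 71, 71, 71, 71, 71, 71, 71, 70, 69, 68, 67, 65, 64, 64, 62, 60, 59, 56, 56, 52, 50, 46, 40, 36, 36, 45]
shift [-0.006 -0.004 -0.018] turn [ 0.    -0.002 -0.   ]
shift [-0.088 -0.004 -0.172] turn [ 0.     0.109 -0.   ]
shift [ 0.085 -0.004 -0.071] turn [ 0.     0.109 -0.   ]
shift [ 0.38  -0.004  0.086] turn [ 0.    0.12 -0.  ]
```

Emit:
jog_arm(targets="-1 -0.006 0 -0.018 0 0 0;-1 -0.006 0 -0.018 0 0 0;-1 -0.012 0 -0.03 0 0.01 0;-1 -0.022 0 -0.05 0 0.025 0;-1 -0.034 0 -0.075 0 0.042 0;-1 -0.047 0 -0.1 0 0.059 0;-1 -0.06 0 -0.125 0 0.076 0;-1 -0.074 0 -0.15 0 0.093 0;-1 -0.088 0 -0.172 0 0.109 0;-1 -0.088 0 -0.172 0 0.109 0")

```text
time: 29.28
tcp_pos: [515.5, 346.0, 112.2]
ee_rot: [-0.341, 0.053, 0.938, 0.019]
contact_force: [-0.7, -0.2, -1.7]
opening: 19.6
gripper_force: 44.9
```

Run:
```python
from plan import *
s=bot.observe();print(s["tcp_pos"].round(1),s["contact_force"].round(1),s["time"],s["qpos"].round(2),s["opening"])
for a in((54,5.5,40),(20,5.5,40.5),(-13,5.5,41)): to(*blade(*a))
c=cam("side"); f=cv2.medianBlur(c["frame"],3); m=(f.min(2)>105); m[:150]=0; 
k,_,st,ce=cv2.connectedComponentsWithStats(m[130:200,230:310].astype(np.uint8)); print([(st[i,:5]+[230,130,0,0,0]).tolist() for i in range(1,k)])
V=np.array([-U[1],U[0],0])
for a,b in((66,38),(66,-38),(-14,-38),(-14,38)): print(np.round(proj(c,np.array([*C,12])+U*a+V*b),1))
print(f.min(2)[154:182,262:296:2].tolist())
```

```text
[515.5 346.  112.2] [-0.7 -0.2 -1.7] 29.2833 [ 0.31  0.83  0.99  0.28  1.96 -1.13] 19.620761718077517
shift [ 0.003 -0.003 -0.007] turn [-0.     0.001 -0.001]
shift [ 0.217 -0.003  0.166] turn [-0.     0.006 -0.001]
shift [ 0.425 -0.003  0.335] turn [-0.     0.012 -0.001]
[[230, 150, 69, 50, 1726], [274, 150, 36, 29, 605], [272, 155, 3, 5, 13], [283, 163, 3, 4, 9], [309, 180, 1, 3, 3], [302, 196, 1, 2, 2]]
[286.1 162. ]
[288.1 171.3]
[268.7 172.5]
[267.3 163.1]
[[48, 47, 51, 52, 52, 64, 62, 48, 48, 47, 47, 47, 112, 121, 121, 121, 121], [47, 47, 50, 52, 52, 108, 98, 48, 48, 47, 47, 48, 87, 121, 121, 121, 121], [47, 47, 50, 52, 69, 119, 108, 70, 48, 47, 47, 48, 87, 121, 121, 121, 121], [47, 47, 50, 51, 69, 120, 119, 78, 63, 48, 48, 48, 88, 121, 121, 121, 121], [47, 48, 48, 51, 54, 113, 122, 70, 69, 55, 48, 48, 90, 121, 121, 121, 121], [48, 48, 48, 51, 50, 96, 122, 70, 69, 63, 48, 48, 90, 121, 121, 121, 121], [48, 48, 48, 54, 50, 95, 97, 77, 63, 63, 76, 48, 74, 118, 121, 121, 121], [48, 48, 48, 51, 56, 91, 97, 78, 62, 63, 91, 52, 54, 115, 121, 121, 121], [48, 48, 49, 51, 51, 86, 93, 85,
[... 719 characters left out ...]
3, 53, 53, 53, 53, 53, 53, 53, 53, 53, 56, 108, 139, 139], [53, 53, 53, 53, 53, 53, 53, 53, 53, 53, 53, 53, 53, 56, 108, 139, 139], [53, 53, 53, 53, 54, 53, 53, 53, 53, 53, 53, 53, 53, 56, 85, 139, 139], [53, 53, 54, 53, 54, 53, 53, 53, 53, 53, 53, 53, 52, 56, 85, 139, 139], [54, 54, 53, 53, 53, 54, 58, 56, 56, 55, 53, 53, 53, 70, 91, 139, 139], [58, 56, 54, 54, 53, 58, 60, 61, 71, 72, 81, 82, 91, 91, 91, 139, 139], [71, 72, 79, 82, 91, 91, 91, 91, 91, 91, 91, 91, 91, 91, 91, 125, 91], [91, 91, 91, 91, 91, 91, 91, 91, 91, 91, 91, 91, 91, 91, 91, 91, 91], [91, 92, 91, 91, 91, 91, 91, 91, 91, 91, 91, 91, 91, 91, 91, 91, 92], [92, 92, 91, 91, 92, 92, 92, 91, 91, 91, 91, 91, 91, 91, 91, 92, 92]]
```

The side-view numbers show the print still sloping on the blade, front down at the far wall (px (287,166)) and rear up (px (271,154)). Next I draw the blade back low and slowly.

Emit:
jog_arm(targets="-1 0.01 0 0.005 0 0 0;-1 0.03 0 0.02 0 0 0;-1 0.055 0 0.04 0 0.001 0;-1 0.08 0 0.06 0 0.002 0;-1 0.105 0 0.078 0 0.003 0;-1 0.13 0 0.097 0 0.004 0;-1 0.155 0 0.117 0 0.004 0;-1 0.18 0 0.136 0 0.005 0;-1 0.2 0 0.152 0 0.006 0;-1 0.217 0 0.166 0 0.006 0")

```text
time: 30.17
tcp_pos: [481.8, 350.0, 114.3]
ee_rot: [-0.345, 0.052, 0.937, 0.019]
contact_force: [0.8, 0.7, -1.1]
opening: 19.5
gripper_force: 44.9
```

Run:
```python
from plan import *
s=bot.observe();print(s["tcp_pos"].round(1),s["contact_force"].round(1),s["time"],s["opening"])
for a in((20,5.5,40.5),(-13,5.5,41),(-18,12,42)): to(*blade(*a))
c=cam("side"); f=cv2.medianBlur(c["frame"],3); print(f.min(2)[154:172,262:292:2].tolist())
```

```text
[481.8 350.  114.3] [ 0.8  0.7 -1.1] 30.1667 19.454531857595327
shift [-0.011 -0.004 -0.002] turn [-0.  0. -0.]
shift [ 0.195 -0.004  0.168] turn [-0.     0.006 -0.   ]
shift [ 0.255 -0.004  0.137] turn [-0.     0.017 -0.   ]
[[48, 48, 48, 48, 48, 47, 48, 48, 48, 47, 47, 47, 111, 121, 121], [48, 48, 48, 48, 47, 47, 47, 47, 47, 48, 47, 48, 87, 121, 121], [50, 49, 48, 49, 48, 48, 48, 48, 48, 48, 48, 48, 83, 121, 121], [52, 53, 51, 72, 57, 48, 48, 48, 47, 48, 48, 48, 82, 121, 121], [52, 54, 54, 93, 124, 87, 49, 48, 48, 48, 48, 48, 83, 120, 121], [50, 54, 54, 118, 145, 125, 86, 58, 49, 48, 48, 48, 82, 120, 121], [50, 54, 57, 118, 151, 138, 97, 87, 87, 51, 48, 48, 67, 114, 121], [49, 53, 58, 117, 151, 138, 79, 87, 95, 95, 53, 50, 57, 114, 121], [49, 48, 57, 115, 152, 144, 83, 79, 87, 100, 109, 73, 57, 112, 127], [50, 47, 57, 115, 151, 151, 92, 79, 78, 95, 159, 109, 61, 106, 127], [50, 48, 54, 95, 146, 151, 96, 83, 87, 87, 152, 140, 62, 104, 121], [52, 50, 54, 76, 137, 142, 96, 83, 91, 87, 150, 150, 65, 60, 121], [82, 81, 62, 70, 100, 137, 126, 83, 83, 87, 110, 134, 76, 60, 121], [87, 82, 71, 70, 78, 106, 115, 80, 65, 80, 93, 108, 55, 60, 121], [87, 79, 70, 68, 68, 67, 65, 60, 53, 53, 53, 53, 53, 55, 121], [53, 53, 53, 54, 54, 54, 53, 53, 53, 52, 53, 53, 52, 55, 121], [53, 53, 53, 53, 53, 53, 53, 53, 53, 53, 53, 53, 52, 55, 121], [53, 53, 53, 53, 53, 53, 53, 53, 53, 53, 53, 53, 52, 55, 109]]
```

Print is flattening as the blade retreats. Continue, with the last stretch rising to clear the near wall.

Emit:
jog_arm(targets="-1 0.01 0 0.01 0 0 0;-1 0.03 0 0.027 0 0.001 0;-1 0.055 0 0.048 0 0.002 0;-1 0.08 0 0.07 0 0.003 0;-1 0.105 0 0.09 0 0.004 0;-1 0.13 0 0.112 0 0.005 0;-1 0.15 0 0.13 0 0.006 0;-1 0.17 0 0.147 0 0.006 0;-1 0.19 0 0.163 0 0.006 0;-1 0.195 0 0.166 0 0.006 0")

```text
time: 31.05
tcp_pos: [451.0, 353.5, 114.4]
ee_rot: [-0.35, 0.052, 0.935, 0.019]
contact_force: [-0.9, -0.2, -2.0]
opening: 19.5
gripper_force: 44.9
```

Run:
```python
from plan import *
s=bot.observe();print(s["tcp_pos"].round(1),s["contact_force"].round(1),s["time"],s["opening"])
for a in((-13,5.5,41),(-20,15,43),(-34,36,43),(-40,100,43)): to(*blade(*a))
c=cam("side"); f=cv2.medianBlur(c["frame"],3); print(f.min(2)[154:172,258:292:2].tolist())
```

```text
[451.  353.5 114.4] [-0.9 -0.2 -2. ] 31.05 19.513556430484314
shift [-0.001 -0.005  0.001] turn [-0. -0. -0.]
shift [ 0.081 -0.005 -0.054] turn [-0.     0.022 -0.   ]
shift [ 0.284 -0.005 -0.109] turn [-0.     0.022 -0.   ]
shift [ 0.672 -0.005 -0.479] turn [-0.     0.022 -0.   ]
[[59, 50, 48, 48, 48, 48, 48, 48, 48, 48, 48, 47, 48, 48, 112, 120, 121], [48, 47, 47, 47, 47, 47, 47, 48, 48, 48, 47, 48, 48, 48, 87, 120, 120], [47, 47, 47, 47, 48, 47, 47, 48, 48, 48, 48, 48, 48, 48, 83, 120, 121], [48, 47, 47, 47, 47, 47, 47, 48, 48, 48, 48, 48, 48, 48, 83, 120, 121], [51, 48, 48, 47, 47, 47, 47, 48, 48, 48, 48, 48, 48, 48, 83, 120, 121], [53, 51, 48, 47, 48, 48, 48, 48, 48, 48, 48, 48, 48, 48, 83, 120, 121], [53, 54, 49, 48, 48, 48, 48, 48, 48, 48, 48, 48, 48, 48, 66, 114, 121], [55, 54, 53, 48, 48, 50, 55, 61, 61, 65, 52, 52, 49, 49, 56, 114, 121], [57, 56, 56, 50, 55, 140, 146, 104, 97, 95, 96, 96, 77, 69, 56, 112, 121], [56, 57, 57, 57, 123, 159, 149, 104, 99, 107, 102, 107, 126, 96, 58, 106, 121], [53, 57, 58, 58, 123, 171, 149, 94, 97, 95, 96, 108, 135, 128, 59, 105, 121], [48, 56, 57, 57, 99, 171, 174, 69, 69, 88, 100, 108, 145, 145, 62, 61, 121], [54, 56, 57, 57, 98, 171, 174, 69, 67, 67, 87, 108, 145, 116, 70, 61, 121], [73, 56, 56, 57, 95, 151, 160, 84, 64, 61, 68, 99, 108, 113, 54, 61, 121], [73, 60, 54, 53, 57, 105, 98, 74, 62, 60, 54, 53, 53, 53, 53, 56, 121], [65, 59, 53, 53, 53, 53, 53, 53, 53, 53, 53, 53, 53, 53, 53, 55, 122], [54, 54, 53, 53, 53, 53, 53, 53, 53, 53, 53, 53, 53, 53, 53, 55, 121], [53, 53, 53, 53, 53, 53, 53, 53, 53, 53, 53, 53, 53, 53, 53, 55, 108]]
```

The print now lies flat (top edge on constant row 162, cols 267-285). I back the blade out along its own line, then up.

Emit:
jog_arm(targets="-1 0.02 0 0 0 0.005 0;-1 0.04 0 -0.01 0 0.01 0;-1 0.06 0 -0.03 0 0.018 0;-1 0.08 0 -0.054 0 0.022 0;-1 0.14 0 -0.07 0 0.022 0;-1 0.2 0 -0.085 0 0.022 0;-1 0.284 0 -0.11 0 0.022 0;-1 0.38 0 -0.2 0 0.022 0;-1 0.5 0 -0.32 0 0.022 0;-1 0.62 0 -0.44 0 0.022 0")

```text
time: 31.93
tcp_pos: [429.6, 355.9, 205.0]
ee_rot: [-0.366, 0.052, 0.929, 0.02]
contact_force: [0.7, -1.3, -0.4]
opening: 19.7
gripper_force: 44.9
```

Run:
```python
from plan import *
s=bot.observe();print(s["tcp_pos"].round(1),s["contact_force"].round(1),s["time"],s["opening"])
R=down(np.radians(-7.4))
p=[440,345,150]; to(p,R); to([452,-291.4,110],R,(np.array(p),R))
```

```text
[429.6 355.9 205. ] [ 0.7 -1.3 -0.4] 31.9333 19.66861237565873
shift [-0.383 -0.08   0.27 ] turn [-0.005 -0.478  0.011]
shift [-0.782 -5.246  0.333] turn [0. 0. 0.]
```

Emit:
jog_arm(targets="-1 0 -0.03 0 0 -0.05 0;-1 -0.02 -0.08 0 0 -0.1 0;-1 -0.05 -0.15 0.02 0 -0.15 0;-1 -0.08 -0.22 0.04 0 -0.2 0;-1 -0.1 -0.3 0.06 0 -0.25 0;-1 -0.12 -0.4 0.08 0 -0.3 0;-1 -0.14 -0.5 0.1 0 -0.35 0;-1 -0.17 -0.6 0.12 0 -0.4 0;-1 -0.2 -0.7 0.14 -0.003 -0.45 0.005;-1 -0.2 -0.8 0.14 -0.005 -0.478 0.01")

```text
time: 32.77
tcp_pos: [423.6, 259.4, 175.4]
ee_rot: [0.002, 0.064, 0.998, 0.001]
contact_force: [-0.4, -0.0, -0.9]
opening: 19.7
gripper_force: 44.9
```

Emit:
jog_arm(targets="-1 -0.01 -0.1 0 0 0 0;-1 -0.03 -0.22 0 0 0 0;-1 -0.04 -0.34 0 0 0 0;-1 -0.06 -0.46 0 0 0 0;-1 -0.08 -0.58 0 0 0 0;-1 -0.09 -0.7 0 0 0 0;-1 -0.1 -0.8 0 0 0 0;-1 -0.12 -0.9 0 0 0 0;-1 -0.13 -1 0 0 0 0;-1 -0.13 -1 0 0 0 0")

```text
time: 33.6
tcp_pos: [426.1, 137.0, 175.3]
ee_rot: [0.0, 0.066, 0.998, 0.0]
contact_force: [0.2, 0.5, -2.1]
opening: 20.0
gripper_force: 44.9
```

Emit:
jog_arm(targets="-1 -0.01 -0.1 0 0 0 0;-1 -0.03 -0.22 0 0 0 0;-1 -0.04 -0.34 0 0 0 0;-1 -0.06 -0.46 0 0 0 0;-1 -0.08 -0.58 0 0 0 0;-1 -0.09 -0.7 0 0 0 0;-1 -0.1 -0.8 0 0 0 0;-1 -0.12 -0.9 0 0 0 0;-1 -0.13 -1 0 0 0 0;-1 -0.13 -1 0 0 0 0")

```text
time: 34.43
tcp_pos: [426.3, 16.6, 175.0]
ee_rot: [0.001, 0.065, 0.998, 0.001]
contact_force: [0.1, 0.1, -1.0]
opening: 19.9
gripper_force: 44.9
```

Run:
```python
from plan import *
s=bot.observe();print(s["tcp_pos"].round(1),s["contact_force"].round(1),s["time"],s["opening"])
to([452,-291.4,110],down(np.radians(-7.4)))
t=cam("top")["frame"][170:240,140:220,::-1]; q=cam("side")["frame"][140:210,235:315,::-1]
cv2.imwrite("pics/tub8.png",np.hstack([cv2.resize(t,None,fx=5,fy=5),cv2.resize(q,None,fx=5,fy=5)]))
```

```text
[426.3  16.6 175. ] [ 0.1  0.1 -1. ] 34.4333 19.94351633943769
shift [-0.547 -2.517  0.54 ] turn [ 0.001  0.001 -0.001]
```

View pics/tub8.png

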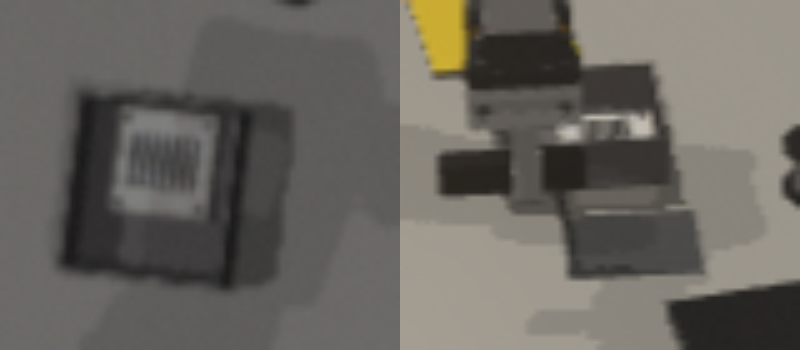

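The print lies flat, right side up, on the tub floor (left half of the picture, centre (165,163)). I'll put the spatula back now.

Emit:
jog_arm(targets="-1 -0.01 -0.1 0 0 0 0;-1 -0.04 -0.22 0 0 0 0;-1 -0.06 -0.34 0 0 0 0;-1 -0.08 -0.46 0 0 0 0;-1 -0.1 -0.58 0 0 0 0;-1 -0.13 -0.7 0 0 0 0;-1 -0.16 -0.8 0 0 0 0;-1 -0.18 -0.9 0 0 0 0;-1 -0.2 -0.95 0 0 0 0;-1 -0.2 -0.95 0 0 0 0")

```text
time: 35.37
tcp_pos: [435.5, -98.7, 174.3]
ee_rot: [0.001, 0.065, 0.998, 0.001]
contact_force: [-0.4, 0.3, -0.9]
opening: 20.2
gripper_force: 44.9
```

Emit:
jog_arm(targets="-1 -0.01 -0.1 0 0 0 0;-1 -0.04 -0.22 0 0 0 0;-1 -0.06 -0.34 0 0 0 0;-1 -0.08 -0.46 0 0 0 0;-1 -0.1 -0.58 0 0 0 0;-1 -0.13 -0.7 0 0 0 0;-1 -0.16 -0.8 0 0 0 0;-1 -0.18 -0.9 0 0 0 0;-1 -0.2 -0.95 0 0 0 0;-1 -0.2 -0.95 0 0 0 0")

```text
time: 36.2
tcp_pos: [444.5, -215.8, 174.0]
ee_rot: [0.001, 0.065, 0.998, 0.0]
contact_force: [-0.2, 0.4, -1.3]
opening: 19.9
gripper_force: 44.9
```

Emit:
jog_arm(targets="-1 -0.02 -0.1 0.05 0 0 0;-1 -0.05 -0.2 0.15 0 0 0;-1 -0.08 -0.3 0.25 0 0 0;-1 -0.1 -0.4 0.35 0 0 0;-1 -0.12 -0.5 0.42 0 0 0;-1 -0.14 -0.58 0.48 0 0 0;-1 -0.15 -0.617 0.52 0 0 0;-1 -0.15 -0.617 0.54 0 0 0;-1 -0.15 -0.617 0.54 0 0 0;-1 -0.15 -0.617 0.54 0 0 0")

```text
time: 37.03
tcp_pos: [452.6, -289.9, 109.2]
ee_rot: [0.0, 0.064, 0.998, 0.001]
contact_force: [1.1, -0.3, -0.8]
opening: 19.9
gripper_force: 44.9
```

Run:
```python
from plan import *
s=bot.observe();print(s["tcp_pos"].round(1),s["contact_force"].round(1),s["time"])
to([452,-291.4,44.5],down(np.radians(-7.4)))
```

```text
[ 452.6 -289.9  109.2] [ 1.1 -0.3 -0.8] 37.0333
shift [ 0.003 -0.014  0.539] turn [0.001 0.001 0.   ]
```

Emit:
jog_arm(targets="-1 0 -0.01 0.08 0 0 0;-1 0 -0.014 0.18 0 0 0;-1 0 -0.014 0.28 0.001 0.001 0;-1 0 -0.014 0.37 0.001 0.001 0;-1 0 -0.014 0.44 0.001 0.001 0;-1 0 -0.014 0.485 0.001 0.001 0;-1 0 -0.014 0.51 0.001 0.001 0;-1 0 -0.014 0.525 0.001 0.001 0;-1 0 -0.014 0.53 0.001 0.001 0;-1 0 -0.014 0.535 0.001 0.001 0")

```text
time: 37.87
tcp_pos: [452.7, -292.2, 45.2]
ee_rot: [-0.0, 0.064, 0.998, -0.001]
contact_force: [-0.3, -0.3, 0.5]
opening: 20.0
gripper_force: 44.9
```

Emit:
jog_arm(targets="-1 0 0 0.003 0 0 0;-1 0 0 0.005 0 0 0;-1 0 0 0.007 0 0 0;-1 0 0 0.007 0 0 0;-1 0 0 0.007 0 0 0;-1 0 0 0.007 0 0 0;-1 0 0 0.007 0 0 0;-1 0 0 0.007 0 0 0;-1 0 0 0.007 0 0 0;-1 0 0 0.007 0 0 0")

```text
time: 38.7
tcp_pos: [452.5, -292.1, 44.3]
ee_rot: [-0.0, 0.064, 0.998, -0.0]
contact_force: [-0.3, 0.6, -0.2]
opening: 19.8
gripper_force: 44.9
```

Emit:
jog_arm(targets="-1 0 0 0.003 0 0 0;-1 0 0 0.003 0 0 0;-1 0 0 0.003 0 0 0;1 0 0 0.003 0 0 0;1 0 0 0.003 0 0 0;1 0 0 0.003 0 0 0;1 0 0 0.003 0 0 0;1 0 0 0.003 0 0 0;1 0 0 0.003 0 0 0;1 0 0 0.003 0 0 0")

```text
time: 39.53
tcp_pos: [452.3, -291.8, 43.6]
ee_rot: [-0.0, 0.064, 0.998, -0.0]
contact_force: [-0.5, 0.0, -0.1]
opening: 63.2
gripper_force: 0.0
```

Emit:
jog_arm(targets="1 0 0 0 0 0 0;1 0 0 -0.05 0 0 0;1 0 0 -0.15 0 0 0;1 0 0 -0.3 0 0 0;1 0 0 -0.45 0 0 0;1 0 0 -0.6 0 0 0;1 0 0 -0.75 0 0 0;1 0 0 -0.9 0 0 0;1 0 0 -1 0 0 0;1 0 0 -1 0 0 0")

```text
time: 40.37
tcp_pos: [454.5, -293.6, 168.1]
ee_rot: [0.003, 0.064, 0.998, -0.003]
contact_force: [1.1, -0.2, 0.3]
opening: 93.9
gripper_force: 0.0
```

Run:
```python
from meas import *
c=cam("top"); f=cv2.medianBlur(c["frame"],3).max(2).astype(int); g=cv2.medianBlur(np.load("top.npy"),3).max(2).astype(int)
for r in (196,200,206): print(f[r,328:352].tolist(), g[r,328:352].tolist())
d=cv2.medianBlur((abs(f-g)>20).astype(np.uint8),3); 
print("reel",d[148:174,186:210].sum(),"cutters",d[143:184,322:345].sum())
print(bot.observe()["opening"],bot.observe()["contact_force"],bot.observe()["time"])
```

```text
[106, 102, 84, 74, 57, 57, 57, 59, 60, 62, 63, 71, 75, 79, 84, 85, 85, 87, 90, 95, 98, 105, 106, 107] [102, 101, 88, 60, 57, 52, 52, 53, 53, 53, 53, 55, 58, 59, 61, 62, 71, 75, 79, 80, 84, 100, 100, 101]
[105, 94, 68, 55, 55, 54, 53, 53, 54, 54, 54, 53, 53, 53, 53, 52, 52, 53, 53, 57, 79, 99, 104, 98] [101, 94, 73, 55, 51, 51, 50, 50, 50, 50, 50, 50, 50, 50, 50, 50, 51, 51, 51, 52, 66, 90, 100, 101]
[78, 58, 53, 53, 53, 54, 54, 54, 54, 54, 54, 53, 52, 52, 53, 53, 53, 51, 46, 36, 36, 40, 53, 62] [100, 87, 55, 51, 51, 52, 51, 51, 51, 51, 51, 50, 50, 49, 49, 50, 50, 51, 52, 59, 80, 100, 101, 102]
reel 0 cutters 0
94.03835488247199 [-0.83452405  0.22804272  0.16600116] 40.4167
```

Spatula flat back in place, bystanders unmoved, gripper free.

```bash
python3 -c "
from workcell import bot
print(bot.sign_off())"
```

```text
the job is handed in; nothing more can be done
None
```

I handed the job in at about 40 s: the lid is flat on the bench knob up, the print lies flat and right side up on the tub floor, the spatula stands on its blade clear of everything, and the cutters and reel have not moved; the hand-in gave no verdict.

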